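# Drive out seized cushions and carry the pan to rinse

### The job

Some orange cushions have seized in the bores of the aluminium adapter block. Pushing with the tip of the drift rod (green grip) from the side away from the white catch pan, drive every cushion right through so that it drops into the pan, and stand the drift back upright on the middle of its grey mat. When all are out, slide the flat lifter (blue grip) under the pan, lift the pan on it clear of the worktop, and set it down squarely in the middle of the steel rinse stand with the cushions still inside; then draw the lifter out and leave it lying flat on the worktop, clear of pan and stand. Keep the pan level and do not disturb the bottles standing by.

Things in the scene. Friction and masses are not known exactly. Their poses are not given: they have to be found in the camera images.
- block: Fixed aluminium block 40 mm thick (x), 190 mm wide (y), 32 to 78 mm above the worktop, on two blue legs (166 mm clear between; feet reach y 109, x 28 mm from its centre). Origin on the worktop under its centre. Five level through-bores along x at y = -52, -26, 0, 26, 52 mm. Parts are driven to its +x, where the pan lies; a sprung strip above each bore grips the cushion: 5 to 15 N of push moves it.
- bore0 (a point): Centre of the entry mouth of bore 0 on the block's -x face, 47 mm above the worktop; its x axis points into the bore, the way of driving. The bore is 40 mm long, 20 mm wide; empty, it is open from 38 to 54 mm above the worktop; a cushion drops once it is wholly out of the far side.
- bore1 (a point): Centre of the entry mouth of bore 1 on the block's -x face, 47 mm above the worktop; its x axis points into the bore, the way of driving. The bore is 40 mm long, 20 mm wide; empty, it is open from 38 to 54 mm above the worktop; a cushion drops once it is wholly out of the far side.
- bore2 (a point): Centre of the entry mouth of bore 2 on the block's -x face, 47 mm above the worktop; its x axis points into the bore, the way of driving. The bore is 40 mm long, 20 mm wide; empty, it is open from 38 to 54 mm above the worktop; a cushion drops once it is wholly out of the far side.
- bore3 (a point): Centre of the entry mouth of bore 3 on the block's -x face, 47 mm above the worktop; its x axis points into the bore, the way of driving. The bore is 40 mm long, 20 mm wide; empty, it is open from 38 to 54 mm above the worktop; a cushion drops once it is wholly out of the far side.
- bore4 (a point): Centre of the entry mouth of bore 4 on the block's -x face, 47 mm above the worktop; its x axis points into the bore, the way of driving. The bore is 40 mm long, 20 mm wide; empty, it is open from 38 to 54 mm above the worktop; a cushion drops once it is wholly out of the far side.
- cushion0_c (a point): Centre of the orange cushion that starts inside bore 0: solid cylinder 18 mm across, 24 mm long along its x, 20 g; starts with its centre within 6 mm of the middle of the 40 mm bore. Absent in some starts.
- cushion1_c (a point): Centre of the orange cushion that starts inside bore 1: solid cylinder 18 mm across, 24 mm long along its x, 20 g; starts with its centre within 6 mm of the middle of the 40 mm bore. Absent in some starts.
- cushion2_c (a point): Centre of the orange cushion that starts inside bore 2: solid cylinder 18 mm across, 24 mm long along its x, 20 g; starts with its centre within 6 mm of the middle of the 40 mm bore. Absent in some starts.
- cushion3_c (a point): Centre of the orange cushion that starts inside bore 3: solid cylinder 18 mm across, 24 mm long along its x, 20 g; starts with its centre within 6 mm of the middle of the 40 mm bore. Absent in some starts.
- cushion4_c (a point): Centre of the orange cushion that starts inside bore 4: solid cylinder 18 mm across, 24 mm long along its x, 20 g; starts with its centre within 6 mm of the middle of the 40 mm bore. Absent in some starts.
- pan_c (a point): Centre of the white catch pan, 10 mm above its underside. 85 (x) by 142 (y) by 20.5 mm, 0.12 kg; rim 10 mm high inside. Its floor is 8 mm up on two black runners along x at y = -64 and 64 mm (8 mm wide), so a tunnel 120 mm wide and 8 mm high runs under it along x. Starts about 50 mm from the block's centre along the block's +x, its first 12 mm under the block, nearly square to it.
- drift_grip (a point): Grip point of the drift, 45 mm above its underside. Green upright grip 32 (x) by 16 (y) mm, 6 to 62 mm high, on a steel foot 60 by 44 by 6 mm; it stands by itself. A steel rod 9 mm across runs along +x, 42 mm above the underside, its tip 95 mm ahead of this point (65 mm ahead of the foot). 0.2 kg; starts on the mat.
- drift_tip (a point): Centre of the tip of the drift's rod.
- lifter_grip (a point): Grip point of the lifter, 42 mm above its underside. Blue upright grip 36 (x) by 16 (y) mm, 6 to 57 mm high. Ahead (+x) a heel plate 16 mm high, its front face 35 mm from this point, then the steel blade, 3 mm thick, 84 mm wide, reaching 130 mm ahead; a tail 44 mm wide, 6 mm thick reaches 40 mm behind. 0.16 kg; lies flat on the worktop.
- stand_top (a point): Centre of the flat top of the fixed steel rinse stand: 120 mm (x) by 170 mm (y), 20 mm high.
- mat: Fixed grey mat 170 mm (x) by 90 mm (y), 3 mm thick; origin at the centre of its underside.
- oil_drop: Bystander: small brown bottle with black cap, 34 mm across, 78 mm high; origin under its centre.
- saline: Bystander: white bottle with blue cap, 64 mm across, 165 mm high; origin under its centre.
- stain_b: Bystander: red bottle with white cap, 60 mm across, 145 mm high; origin under its centre.

How it is judged:
By the outcome, as a careful person would: the job done as asked, in the order asked, and still so for the second after the job is handed in, with the robot touching nothing.
Of cushion0, cushion1, cushion2, cushion3, cushion4 only 3 to 5 are there at a start; the rules pass over those that are not, and their reading is None.
At some moment in a run one of drift, lifter may be knocked a few centimetres aside while the robot is not near it.
It also fails if it takes over 200 s, if anything falls off the work surface, if the arm or the gripper's body presses on something with over 40 N, if the wrist force passes 120 N, or if a joint passes its speed limit or range.

### The arm

A 6-joint arm with a two-finger parallel gripper is mounted at the origin on a cart in front of the work surface, level with it; the furniture and walls round the work are solid. World frame = base frame: x ahead of the robot, y to its left, z up, the work surface at z = 0. Lengths are in m, angles in degrees, forces in N, time in s.
With the tool pointing down it reaches from about 0.2 to 0.875 m from the base axis. Payload 3.4 kg.
Tool frame: the origin (TCP) lies midway between the tips of the shut fingers; the grasp point (between the pads) lies 19 mm behind it; z points along the fingers, y is the direction in which the jaws open and shut (so a half turn about z gives the same grasp; the last joint's range is limited). The gripper opens to 94 mm and grips with 3 to 60 N. Pads are 16 mm wide; open, the fingers measure 119 mm over their backs; the gripper's body (75 mm by 177 mm) begins 78 mm behind the grasp point.
Start: joints at [65.718, 15.808, 86.224, -0, 77.962, -6.933], TCP at [0.171, 0.549, 0.205] pointing down, gripper open.
Joint ranges: [-165.64, 165.64], [-43.16, 119.46], [12.63, 154.43], [-67.54, 247.53], [6.08, 155.33], [-154.97, 154.97]. Speed limits (degrees/s): [147.25, 147.25, 180, 180, 180, 180].

### API

Orientations are given as [roll, pitch, yaw] about the fixed x, y, z axes, in that order (R = Rz(yaw) Ry(pitch) Rx(roll)).
In Python, from bench import manip gives the robot as it stands.
- The arm moves only by the tool play_rows, never from a script. Its argument "motion" is a list that holds one entry, the list of rows, each a list of 5 numbers: the gripper command: -1 is shut, 1 is fully open, values between are in proportion, then the shift along the tool's x, y, z in cm, then the turn about the tool's z in rad. A call has exactly 5 rows; each row shifts and turns the pose as measured when the row begins, along the tool's axes as they then stand; what a row does not reach is not made up. A row lasts 1/12 s, in which the tool goes at most 41.7 mm and 7.16 degrees, less where a joint would pass 70% of its speed; a pose out of reach is approached as far as the arm can. A call with a gripper value outside its range is refused whole. The fingers move at their own pace and stop on an object; "grip_force" is the grip in N (left out, the last holds). Time passes only in rows, so rows that do not move let the fingers close, or fill a call up. It gives the time, the measured TCP pose, the force and the opening at its end, in the units of the state.
- manip.observe(): the state, without advancing time (a new reading comes with each control period).
- manip.camera(name): name is "side" or "top" or "wrist"; returns the picture (420x560x3 uint8, red, green, blue); there is no depth.
- manip.calibration(name): a dict with "fx", "fy", "cx", "cy" (pixels), "R" (3x3) and "t" (3): a world point X has camera coordinates R X + t; the wrist camera has in their place "mount" (4x4, takes a point from camera to tool coordinates, whose origin is the TCP and whose axes are the flange's). Camera axes: x right, y down, z forward; pixel columns grow to the right and rows downward; lengths in m; the calibration is good to about 2 mm. A picture is of the moment at which its call begins: read the wrist's pose just before it. calibration takes no time and is no camera call.
- manip.sign_off(): hands the job in, once; it reports no verdict.
The state is a dict: "time_s": time; "joint_pos": joint angles; "joint_vel": joint speeds; "joint_torque": joint torques, N m; "tcp_pos": TCP position; "eef_rot": TCP orientation; "force": force on the tool from outside, world axes, zero at the start; "ft_torque": the same for the moment, N m; "grip_width": finger opening in m.
Only numpy, scipy, OpenCV 4.12 (cv2) and the standard library are available. Lean on these libraries where they do the work, as an engineer would, in place of code of your own. Each camera call takes 0.05 s, during which the arm holds its last target.

## Working session

There is one attempt and no reset: what is moved stays moved. The work goes in short steps, Python scripts to look and compute and a tool call to move; the robot and the scene stay as the last step left them, time stands still between calls to the robot, and variables do not carry over. Pictures are saved under pics/ and viewed, and the job is handed in when it is done.

Besides the shell and the picture viewer there is one more tool, called after ">>>" in YAML: its name, and indented under it one key for each argument. play_rows: Moves the arm, as the interface text tells. Its arguments: {"type":"object","properties":{"motion":{"type":"array"},"grip_force":{"type":"number"}},"required":["motion"]}

```bash
ls; mkdir -p pics; python3 - <<'E'
from bench import manip
import cv2
print(manip.observe())
for n in ["side","top","wrist"]:
    im=manip.camera(n); cv2.imwrite(f"pics/a_{n}.png",im[:,:,::-1])
    print(n,manip.calibration(n))
E
```

```text
pics
{'time_s': 0.0, 'joint_pos': array([ 6.57173162e+01,  1.58465009e+01,  8.62929908e+01, -1.28027128e-04,
        7.79628013e+01, -6.93327657e+00]), 'joint_vel': array([-0.05003063,  0.08148676,  0.10806479,  0.03818892,  0.00114429,
       -0.02754462]), 'joint_torque': array([-8.12132066e-05, -4.04586625e+01, -2.37221646e+01,  7.04764598e-02,
        3.42704728e-02, -1.11828838e-04]), 'tcp_pos': array([0.17124217, 0.54832147, 0.20463142]), 'eef_rot': array([-1.79898440e+02, -1.22238741e-02,  1.62650609e+02]), 'force': array([ 0.22539529, -0.17878977,  0.6418309 ]), 'ft_torque': array([0.00375849, 0.08013495, 0.02695023]), 'grip_width': 0.09448431729530118}
side {'fx': 400.3507121924541, 'fy': 400.3507121924541, 'cx': 279.1826420239695, 'cy': 211.48863311919567, 'R': array([[-0.99198393, -0.12585021, -0.0113845 ],
       [-0.06672942,  0.59821609, -0.79855162],
       [ 0.10730828, -0.79139069, -0.60181866]]), 't': array([0.57668296, 0.1036015 , 1.10361008])}
top {'fx': 384.35650294871147, 'fy': 384.35650294871147, 'cx': 278.26600864082593, 'cy': 204.8307861669666, 'R': array([[ 0.02165963, -0.99945275, -0.02500106],
       [-0.98616099, -0.01724687, -0.164891  ],
       [ 0.16436958,  0.02822654, -0.98599488]]), 't': array([-0.01374586,  0.58316377,  1.02270147])}
wrist {'fx': 340.4325207154056, 'fy': 340.4325207154056, 'cx': 279.80748142336597, 'cy': 203.8613841016043, 'mount': array([[-6.58225827e-04, -9.71458528e-01, -2.37208549e-01,
         7.03785733e-02],
       [ 9.99999714e-01, -5.51350071e-04, -5.16894991e-04,
        -9.07758719e-04],
       [ 3.71357097e-04, -2.37208821e-01,  9.71458613e-01,
        -1.78468755e-01],
       [ 0.00000000e+00,  0.00000000e+00,  0.00000000e+00,
         1.00000000e+00]])}
```

View pics/a_top.png

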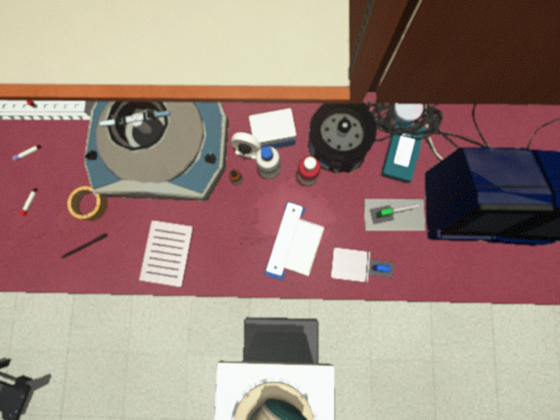

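View pics/a_side.png

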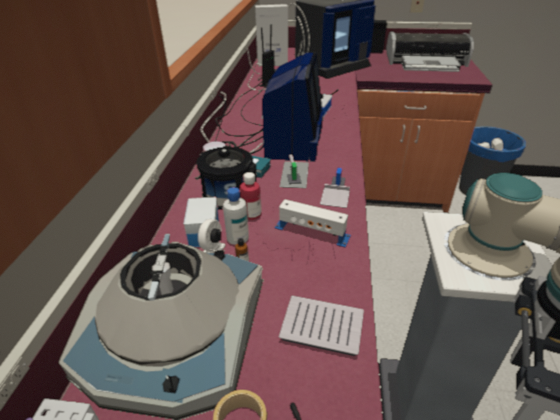

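View pics/a_wrist.png

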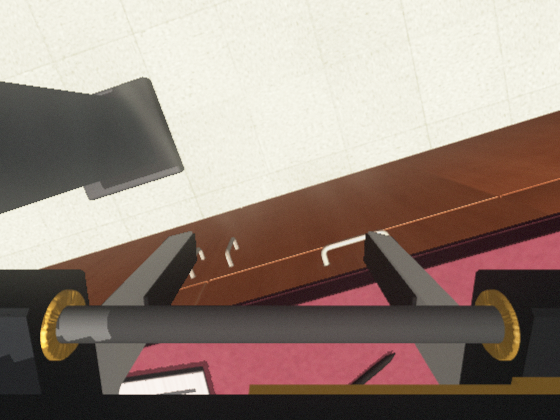

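```bash
cat > h.py <<'E'
import numpy as np, cv2
from bench import manip
from scipy.spatial.transform import Rotation as Ro
def cam(n):
    c=manip.calibration(n)
    K=np.array([[c['fx'],0,c['cx']],[0,c['fy'],c['cy']],[0,0,1]])
    if n=='wrist':
        s=manip.observe(); T=np.eye(4)
        T[:3,:3]=Ro.from_euler('xyz',s['eef_rot'],degrees=True).as_matrix(); T[:3,3]=s['tcp_pos']
        M=np.linalg.inv(T@c['mount']); return K,M[:3,:3],M[:3,3]
    return K,np.array(c['R']),np.array(c['t'])
def shot(n,name):
    C=cam(n); im=manip.camera(n)[:,:,::-1].copy()
    cv2.imwrite(f'pics/{name}.png',im); np.savez(f'pics/{name}.npz',K=C[0],R=C[1],t=C[2]); return im,C
def load(name):
    z=np.load(f'pics/{name}.npz'); return cv2.imread(f'pics/{name}.png'),(z['K'],z['R'],z['t'])
def plane(C,uv,z):
    K,R,t=C; uv=np.atleast_2d(uv).astype(float); o=-R.T@t
    d=np.c_[uv,np.ones(len(uv))]@np.linalg.inv(K).T@R
    return o+d*((z-o[2])/d[:,2:3])
def proj(C,X):
    K,R,t=C; p=(np.atleast_2d(X)@R.T+t)@K.T; return p[:,:2]/p[:,2:]
def crop(name,x0,y0,x1,y1,s,out):
    im=cv2.imread(f'pics/{name}.png')[y0:y1,x0:x1]
    cv2.imwrite(f'pics/{out}.png',cv2.resize(im,None,fx=s,fy=s,interpolation=cv2.INTER_CUBIC))
def blobs(im,lo,hi,amin=15,roi=None):
    h=cv2.cvtColor(im,cv2.COLOR_BGR2HSV); m=cv2.inRange(h,np.array(lo),np.array(hi))
    if roi: k=np.zeros_like(m); x0,y0,x1,y1=roi; k[y0:y1,x0:x1]=m[y0:y1,x0:x1]; m=k
    cs,_=cv2.findContours(m,cv2.RETR_EXTERNAL,cv2.CHAIN_APPROX_NONE)
    return [(cv2.contourArea(c),cv2.minAreaRect(c),c) for c in sorted(cs,key=cv2.contourArea,reverse=True) if cv2.contourArea(c)>=amin]
E
python3 - <<'E'
from h import *
im,C=shot('top','b_top'); 
crop('b_top',225,180,435,300,3.8,'b1'); crop('b_top',120,130,330,300,3.5,'b2')
shot('side','b_side'); crop('b_side',180,130,380,270,4,'b3')
print(proj(C,[0,0,0]), plane(C,[[388,212],[380,268],[305,247],[165,253],[285,240],[235,175],[268,160],[308,168]],0))
E
```

```text
[[273.09997598 423.99815303]] [[ 0.57594254 -0.31789275  0.        ]
 [ 0.41598152 -0.29151062  0.        ]
 [ 0.47061183 -0.07995395  0.        ]
 [ 0.44529765  0.32170033  0.        ]
 [ 0.48944279 -0.02247328  0.        ]
 [ 0.67864328  0.12911375  0.        ]
 [ 0.72596092  0.0325236   0.        ]
 [ 0.70322886 -0.08643144  0.        ]]
```

View pics/b1.png

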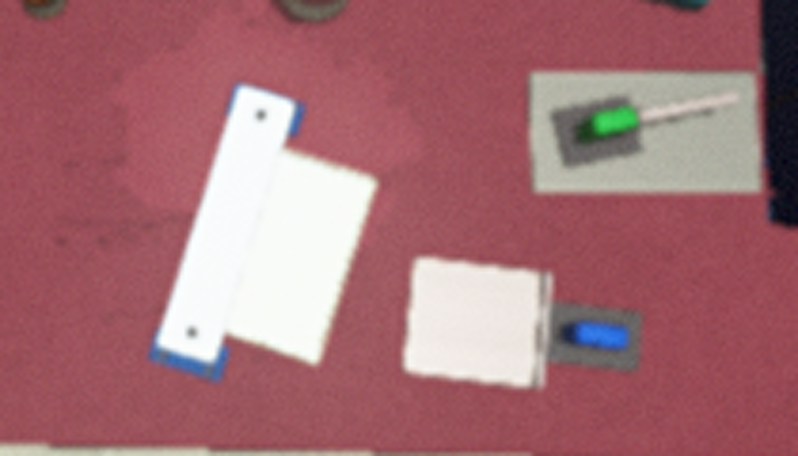

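View pics/b2.png

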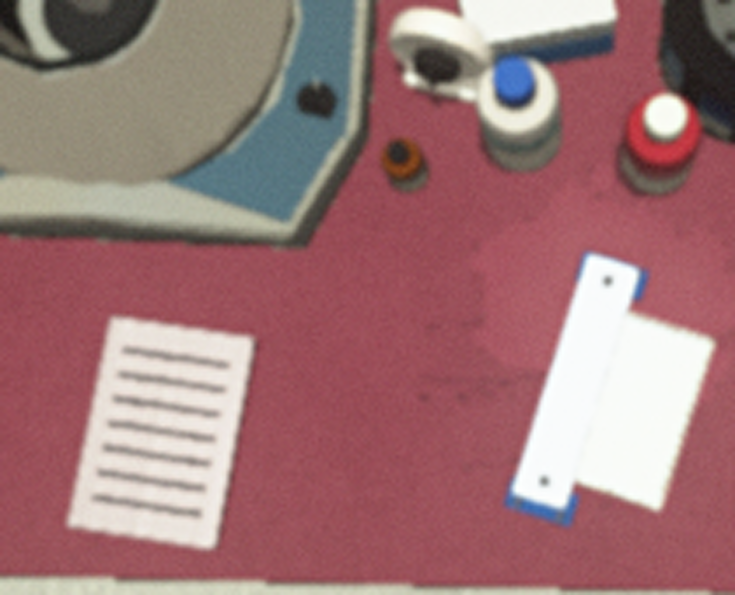

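View pics/b3.png

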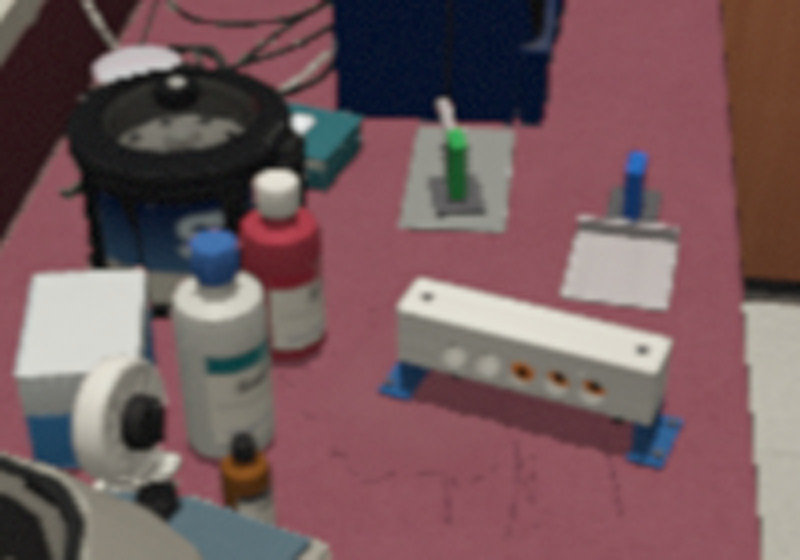

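```bash
python3 - <<'E'
from h import *
im,C=load('b_top')
f=lambda p:np.array(p,float)/3.8+[225,180]
g=lambda p:np.array(p,float)/3.5+[120,130]
def sh(n,P): print(n,np.round(P[:,:2]*1000,1).tolist())
b=plane(C,f([(237,85),(303,103),(222,362),(158,345)]),.078); sh('block',b); print(b.mean(0), np.linalg.norm(b[0]-b[3]),np.linalg.norm(b[0]-b[1]), np.degrees(np.arctan2(*(b[0]-b[3]+b[1]-b[2])[[1,0]]))-90)
s=plane(C,f([(261,114),(192,331)]),.078); sh('screws',s)
p=plane(C,f([(378,180),(320,364)]),.0205); sh('panfar',p)
st=plane(C,g([(110,318),(254,337),(215,549),(68,524)]),.02); sh('stand',st); print(st.mean(0),[np.linalg.norm(st[i]-st[i-1]) for i in range(4)])
m=plane(C,f([(530,72),(756,72),(760,190),(533,192)]),.003); sh('mat',m);print(m.mean(0),[np.linalg.norm(m[i]-m[i-1]) for i in range(4)])
for n,lo,hi in [('green',(50,120,60),(75,255,255)),('blue',(100,140,120),(125,255,255))]:
  for a,r,c in blobs(im,lo,hi,15,(330,185,425,290)): print(n,a,r)
fo=plane(C,f([(553,111),(630,97),(640,149),(567,167)]),.009); sh('foot',fo);print(fo.mean(0))
print('tip',plane(C,f([(738,97)]),.045+.0))
bl=plane(C,f([(416,258),(404,370),(533,387),(546,272)]),.003); sh('blade',bl)
ta=plane(C,f([(640,312),(636,370)]),.006); sh('tail',ta)
sh('bottles',plane(C,g([(407,175)]),0))
E
```

```text
block [[585.6, -27.7], [573.4, -74.8], [391.1, -20.8], [401.7, 23.8]]
[ 0.48793115 -0.02486484  0.078     ] 0.19092972827859866 0.04865893045853089 -106.07563385349532
screws [[564.9, -45.1], [411.8, 0.4]]
panfar [[525.7, -133.4], [390.3, -91.5]]
stand [[535.1, 360.9], [521.8, 241.4], [352.2, 262.7], [369.1, 382.1]]
[0.44454512 0.31177622 0.02      ] [np.float64(0.16741956398938168), np.float64(0.12021052389850323), np.float64(0.17086828926726305), np.float64(0.12056309208086104)]
mat [[612.5, -250.4], [615.4, -421.1], [525.5, -420.4], [520.8, -251.3]]
[ 0.56856371 -0.33578856  0.003     ] [np.float64(0.09172274289817907), np.float64(0.17068651330495682), np.float64(0.0898898872745182), np.float64(0.1692224293415924)]
green 60.5 ((384.6500244140625, 211.94998168945312), (6.008327484130859, 14.546475410461426), 71.56504821777344)
blue 62.5 ((382.5, 268.0), (6.0, 13.0), 90.0)
foot [[581.8, -266.0], [593.5, -324.0], [554.1, -330.4], [539.5, -275.7]]
[ 0.56718966 -0.29902483  0.009     ]
tip [[ 0.58873537 -0.39251373  0.045     ]]
blade [[469.6, -163.5], [387.1, -154.4], [376.9, -249.0], [461.2, -260.0]]
tail [[433.1, -327.9], [390.9, -323.8]]
bottles [[663.5, 124.7]]
```

```bash
cat > go.py <<'E'
import sys
from h import *
# usage: go.py x y z yaw [n]
x,y,z,yaw=map(float,sys.argv[1:5])
s=manip.observe(); p=s['tcp_pos']; r=s['eef_rot']
d=np.array([x,y,z])-p; dy=(yaw-r[2]+180)%360-180
n=int(sys.argv[5]) if len(sys.argv)>5 else max(1,int(np.ceil(max(np.linalg.norm(d)/.04,abs(dy)/6.9))))
R=Ro.from_euler('xyz',r,degrees=True)
print('t %.2f'%s['time_s'],'pos',np.round(p,4),'rot',np.round(r,2),'F',np.round(s['force'],1),'w %.4f'%s['grip_width'],'n',n)
for i in range(n):
    v=R.inv().apply(d/n)*100; print('[G,%.2f,%.2f,%.2f,%.3f]'%(*v,np.radians(-dy/n)))
    R=Ro.from_euler('z',dy/n,degrees=True)*R
E
python3 go.py .567 -.299 .16 103
```

```text
t 0.25 pos [0.1714 0.5486 0.2051] rot [-1.7995e+02 -1.0000e-02  1.6265e+02] F [ 0.4 -0.1  0.2] w 0.0939 n 24
[G,-2.63,-2.88,0.19,0.043]
[G,-2.75,-2.76,0.19,0.043]
[G,-2.87,-2.64,0.19,0.043]
[G,-2.98,-2.51,0.19,0.043]
[G,-3.08,-2.38,0.19,0.043]
[G,-3.18,-2.25,0.19,0.043]
[G,-3.28,-2.11,0.19,0.043]
[G,-3.37,-1.96,0.19,0.043]
[G,-3.45,-1.81,0.19,0.043]
[G,-3.52,-1.66,0.19,0.043]
[G,-3.59,-1.51,0.19,0.043]
[G,-3.66,-1.35,0.19,0.043]
[G,-3.71,-1.19,0.19,0.043]
[G,-3.76,-1.03,0.19,0.043]
[G,-3.80,-0.87,0.19,0.043]
[G,-3.83,-0.70,0.19,0.043]
[G,-3.86,-0.53,0.19,0.043]
[G,-3.88,-0.37,0.19,0.043]
[G,-3.89,-0.20,0.19,0.043]
[G,-3.90,-0.03,0.19,0.043]
[G,-3.89,0.14,0.19,0.043]
[G,-3.89,0.31,0.19,0.043]
[G,-3.87,0.48,0.19,0.043]
[G,-3.84,0.65,0.19,0.043]
```

>>> play_rows:
  motion:
    - [[0,-2.6,-2.9,0,0.043],[0,-2.8,-2.8,0,0.043],[0,-2.9,-2.6,0,0.043],[0,-3.0,-2.5,0,0.043],[0,-3.1,-2.4,0,0.043]]

```text
time_s: 0.67
tcp_pos: [0.2545, 0.3728, 0.2023]
eef_rot: [179.9, -0.2, 150.5]
force: [0.8, 0.2, -0.2]
grip_width: 0.0644
```

>>> play_rows:
  motion:
    - [[0,-3.2,-2.3,0,0.043],[0,-3.3,-2.1,0,0.043],[0,-3.4,-2.0,0,0.043],[0,-3.5,-1.8,0,0.043],[0,-3.5,-1.7,0,0.043]]

```text
time_s: 1.08
tcp_pos: [0.3387, 0.1863, 0.2021]
eef_rot: [179.8, -0.1, 137.8]
force: [1.0, 1.0, 0.5]
grip_width: 0.0472
```

>>> play_rows:
  motion:
    - [[0,-3.6,-1.5,0,0.043],[0,-3.7,-1.3,0,0.043],[0,-3.7,-1.2,0,0.043],[0,-3.8,-1.0,0,0.043],[0,-3.8,-0.9,0,0.043]]

```text
time_s: 1.5
tcp_pos: [0.4226, -0.0004, 0.203]
eef_rot: [179.6, -0.0, 124.8]
force: [0.6, 1.2, -0.2]
grip_width: 0.047
```

```bash
python3 - <<'E'
from h import *
shot('wrist','w1')
E
python3 go.py .567 -.299 .18 103
```

```text
t 1.55 pos [ 0.4267 -0.0079  0.2031] rot [179.66   0.47 124.43] F [ 2.7 -5.1  1.1] w 0.0469 n 9
[G,-3.55,-0.55,0.28,0.042]
[G,-3.57,-0.40,0.28,0.042]
[G,-3.58,-0.25,0.28,0.042]
[G,-3.59,-0.10,0.29,0.042]
[G,-3.59,0.05,0.29,0.042]
[G,-3.58,0.20,0.29,0.042]
[G,-3.57,0.35,0.29,0.042]
[G,-3.55,0.50,0.29,0.042]
[G,-3.53,0.64,0.29,0.042]
```

View pics/w1.png

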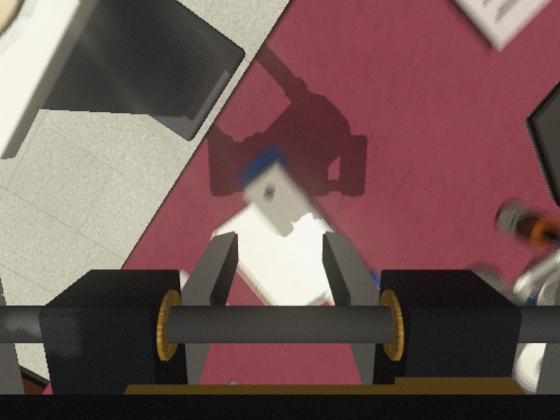

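>>> play_rows:
  motion:
    - [[0,-3.6,-0.5,0.3,0.042],[0,-3.6,-0.4,0.3,0.042],[0,-3.6,-0.2,0.3,0.042],[0,-3.6,-0.1,0.3,0.042],[0,-3.6,0.1,0.3,0.042]]

```text
time_s: 1.97
tcp_pos: [0.5034, -0.1709, 0.1896]
eef_rot: [179.4, 0.2, 111.7]
force: [0.7, 0.1, 0.1]
grip_width: 0.0469
```

>>> play_rows:
  motion:
    - [[0,-3.6,0.2,0.3,0.042],[0,-3.5,0.3,0.3,0.042],[0,-2.5,0.5,0.3,0.042],[0,-1.0,0.6,0.3,0.042],[0,0,0,0,0]]

```text
time_s: 2.38
tcp_pos: [0.5575, -0.2783, 0.1748]
eef_rot: [179.4, 0.2, 101.2]
force: [-0.6, 0.7, -0.1]
grip_width: 0.0474
```

```bash
python3 - <<'E'
from h import *
shot('wrist','w2');shot('top','t2')
E
python3 go.py .567 -.299 .18 103
```

```text
t 2.48 pos [ 0.556  -0.2759  0.1754] rot [1.7948e+02 1.6000e-01 1.0142e+02] F [ 0.3  0.3 -0.1] w 0.0470 n 1
[G,-2.48,0.63,-0.45,-0.028]
```

View pics/w2.png

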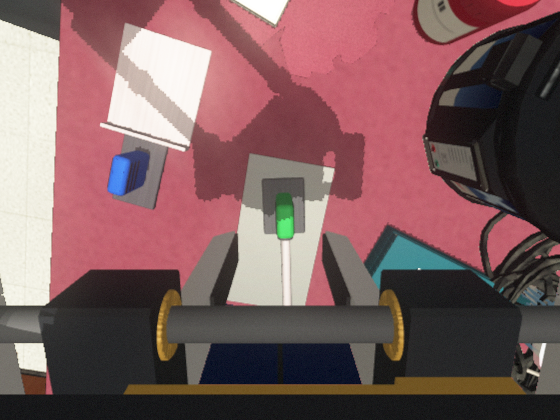

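```bash
crop() { :; }; python3 - <<'E'
from h import *
im,C=load('w2')
for a,r,c in blobs(im,(45,120,60),(80,255,255),50,(240,170,330,260)):
    print(a,r,cv2.boundingRect(c)); box=cv2.boxPoints(r); print(np.round(plane(C,box,.065)[:,:2],4).tolist())
crop('w2',200,140,350,320,3.3,'w2a'); crop('w2',80,10,230,220,2.8,'w2b')
E
```

```text
503.5 ((285.0, 218.0), (16.0, 38.0), 0.0) (277, 199, 17, 39)
[[0.5604, -0.3112], [0.5536, -0.277], [0.5673, -0.2743], [0.5744, -0.3085]]
```

View pics/w2a.png

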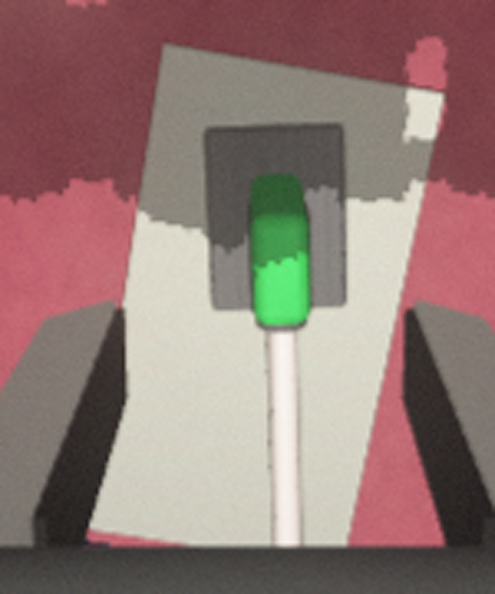

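View pics/w2b.png

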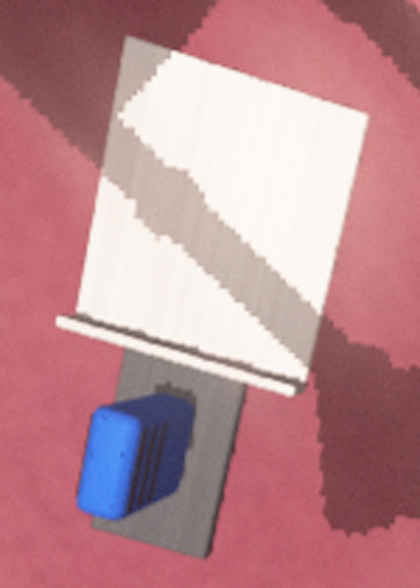

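```bash
python3 - <<'E'
from h import *
im,C=load('w2')
f=lambda p:np.array(p,float)/3.3+[200,140]
g=lambda p:np.array(p,float)/2.8+[80,10]
P=lambda X:np.round(X[:,:2]*1000,1).tolist()
fo=plane(C,f([(207,128),(343,125),(346,303),(214,308)]),.009); print('foot',P(fo),fo.mean(0))
gt=plane(C,f([(253,208),(308,208),(310,325),(257,328)]),.065); print('green',P(gt),gt.mean(0))
ro=plane(C,f([(284,340),(288,540)]),.0495); print('rod',P(ro),np.degrees(np.arctan2(*(ro[1]-ro[0])[[1,0]])))
m=plane(C,f([(163,44),(442,94),(350,545),(90,530)]),.003); print('mat',P(m))
bl=plane(C,g([(127,38),(368,116),(312,375),(75,310)]),.003); print('blade',P(bl),bl.mean(0))
ta=plane(C,g([(92,528),(208,556)]),.006); print('tail',P(ta))
bg=plane(C,g([(100,405),(140,410),(117,518),(78,510)]),.057); print('blue',P(bg),bg.mean(0))
E
```

```text
foot [[537.9, -271.8], [579.0, -262.8], [592.2, -319.4], [550.8, -329.1]] [ 0.56496316 -0.29578824  0.009     ]
green [[554.1, -280.6], [568.3, -277.8], [575.5, -309.7], [561.6, -313.3]] [ 0.56485573 -0.29535567  0.065     ]
rod [[571.0, -320.9], [584.8, -383.1]] -77.46651710986693
mat [[519.7, -249.7], [608.1, -248.1], [613.2, -407.3], [523.8, -418.7]]
blade [[385.5, -153.6], [467.6, -161.7], [460.5, -251.7], [375.1, -245.3]] [ 0.4221785 -0.2030757  0.003    ]
tail [[388.6, -322.9], [431.9, -325.4]]
blue [[410.2, -267.0], [422.4, -266.2], [418.3, -301.7], [406.1, -301.5]] [ 0.41425929 -0.28409389  0.057     ]
```

```bash
python3 go.py .565 -.2956 .1 102.7; python3 go.py .565 -.2956 .03 102.7 1
```

```text
t 2.48 pos [ 0.556  -0.2759  0.1754] rot [1.7948e+02 1.6000e-01 1.0142e+02] F [ 0.3  0.3 -0.1] w 0.0470 n 2
[G,-1.04,0.21,3.78,-0.011]
[G,-1.05,0.20,3.78,-0.011]
t 2.48 pos [ 0.556  -0.2759  0.1754] rot [1.7948e+02 1.6000e-01 1.0142e+02] F [ 0.3  0.3 -0.1] w 0.0470 n 1
[G,-2.07,0.36,14.55,-0.022]
```

>>> play_rows:
  motion:
    - [[0,-1.0,0.2,3.5,-0.011],[0,-0.8,0.2,3.5,-0.011],[0,-0.2,0,2.0,0],[0,0,0,0.5,0],[0,0,0,0,0]]

```text
time_s: 2.9
tcp_pos: [0.5646, -0.2885, 0.0829]
eef_rot: [179.2, 0.3, 103.3]
force: [-0.1, -0.1, 1.8]
grip_width: 0.0472
```

```bash
python3 go.py .565 -.2956 .03 102.7 3
```

```text
t 2.90 pos [ 0.5646 -0.2885  0.0829] rot [179.25   0.27 103.33] F [-0.1 -0.1  1.8] w 0.0472 n 3
[G,-0.22,-0.07,1.76,0.004]
[G,-0.22,-0.06,1.76,0.004]
[G,-0.22,-0.06,1.76,0.004]
```

>>> play_rows:
  motion:
    - [[0,-0.2,-0.1,1.8,0.004],[0,-0.2,-0.1,1.8,0.004],[0,-0.2,0,1.5,0],[0,-0.1,0,0.2,0],[0,0,0,0,0]]

```text
time_s: 3.32
tcp_pos: [0.5676, -0.2924, 0.0378]
eef_rot: [178.8, 0.6, 103.3]
force: [0.5, 1.2, 0.0]
grip_width: 0.0468
```

```bash
python3 go.py .565 -.2956 .03 102.7 1; python3 - <<'E'
from h import *
shot('wrist','w3')
E
```

```text
t 3.32 pos [ 0.5676 -0.2924  0.0378] rot [178.82   0.62 103.26] F [0.5 1.2 0. ] w 0.0468 n 1
[G,-0.25,-0.34,0.77,0.010]
```

View pics/w3.png

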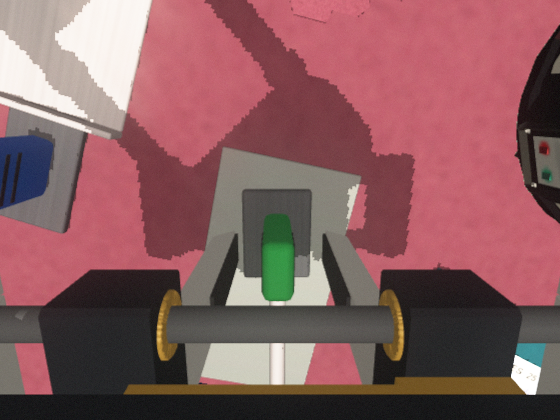

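>>> play_rows:
  motion:
    - [[0,-0.2,-0.3,0.8,0.01],[0,0,0,0,0],[-0.8,0,0,0,0],[-0.8,0,0,0,0],[-0.8,0,0,0,0]]
  grip_force: 30

```text
time_s: 3.78
tcp_pos: [0.5676, -0.2959, 0.0351]
eef_rot: [178.5, 1.0, 102.7]
force: [-0.2, -0.8, 0.2]
grip_width: 0.0303
```

>>> play_rows:
  motion:
    - [[-1,0,0,0,0],[-1,0,0,0,0],[-1,0,0,0,0],[-1,0,0,0,0],[-1,0,0,0,0]]
  grip_force: 30

```text
time_s: 4.2
tcp_pos: [0.5671, -0.2963, 0.0359]
eef_rot: [178.5, 1.0, 102.7]
force: [0.5, 0.1, 0.2]
grip_width: 0.0158
```

>>> play_rows:
  motion:
    - [[-1,0,0,-2,0],[-1,0,0,-2,0],[-1,0,0,-3,0],[-1,0,0,-3,0],[-1,0,0,-3,0]]

```text
time_s: 4.62
tcp_pos: [0.5579, -0.2904, 0.1582]
eef_rot: [179.4, -0.1, 102.7]
force: [1.3, 0.6, -1.4]
grip_width: 0.0157
```

```bash
python3 go.py .48 .135 .16 73.6; python3 - <<'E'
from h import *
shot('wrist','w4')
E
```

```text
t 4.62 pos [ 0.5579 -0.2904  0.1582] rot [ 1.7938e+02 -1.0000e-01  1.0267e+02] F [ 1.3  0.6 -1.4] w 0.0157 n 11
[G,3.93,0.16,-0.01,0.046]
[G,3.93,-0.02,-0.01,0.046]
[G,3.93,-0.21,-0.01,0.046]
[G,3.91,-0.39,-0.01,0.046]
[G,3.89,-0.57,-0.02,0.046]
[G,3.86,-0.74,-0.02,0.046]
[G,3.82,-0.92,-0.02,0.046]
[G,3.78,-1.10,-0.02,0.046]
[G,3.72,-1.27,-0.02,0.046]
[G,3.66,-1.44,-0.03,0.046]
[G,3.59,-1.61,-0.03,0.046]
```

View pics/w4.png

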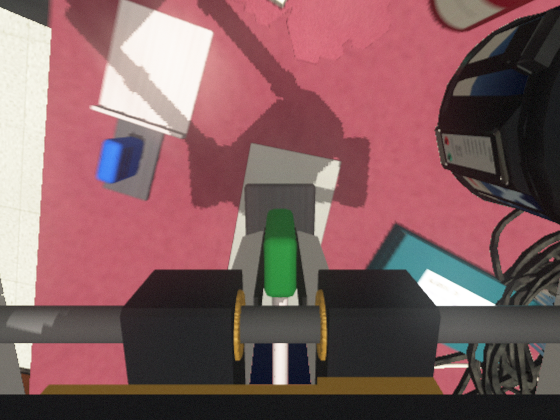

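>>> play_rows:
  motion:
    - [[-1,3.5,0.1,0,0.046],[-1,3.9,0,0,0.046],[-1,3.9,-0.2,0,0.046],[-1,3.9,-0.4,0,0.046],[-1,3.9,-0.6,0,0.046]]

```text
time_s: 5.08
tcp_pos: [0.5318, -0.1085, 0.1637]
eef_rot: [178.1, 0.6, 88.2]
force: [-0.3, 0.3, -1.7]
grip_width: 0.0156
```

>>> play_rows:
  motion:
    - [[-1,3.9,-0.7,0,0.046],[-1,3.8,-0.9,0,0.046],[-1,3.8,-1.1,0,0.046],[-1,3.7,-1.3,0,0.046],[-1,3.0,-1.4,0,0.046]]

```text
time_s: 5.5
tcp_pos: [0.4967, 0.0898, 0.1572]
eef_rot: [178.1, -0.0, 74.2]
force: [1.3, 0.3, -1.9]
grip_width: 0.0157
```

```bash
python3 go.py .48 .135 .16 73.6; python3 - <<'E'
from h import *
shot('wrist','w5')
E
```

```text
t 5.50 pos [0.4967 0.0898 0.1572] rot [ 1.7811e+02 -2.0000e-02  7.4190e+01] F [ 1.3  0.3 -1.9] w 0.0157 n 2
[G,1.95,-1.41,-0.18,0.005]
[G,1.94,-1.42,-0.19,0.005]
```

View pics/w5.png

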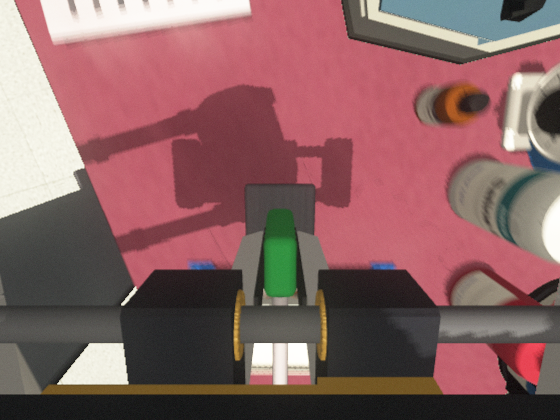

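```bash
cat > tip.py <<'E'
from h import *
def drift():
    Rg=Ro.from_euler('xyz',[178.5,1.0,102.7],degrees=True); pg=np.array([.5671,-.2963,.0359])
    Rd=Ro.from_euler('z',-77.3,degrees=True); pd=np.array([.565,-.2956,.048])
    s=manip.observe(); Rn=Ro.from_euler('xyz',s['eef_rot'],degrees=True)
    Rr=Rn*Rg.inv()*Rd; pr=s['tcp_pos']+(Rn*Rg.inv()).apply(pd-pg)
    return Rr,pr
if __name__=='__main__':
    R,p=drift(); e=R.as_euler('ZYX',degrees=True)
    print('grip',np.round(p,4),'tip',np.round(p+R.apply([.095,0,-.003]),4),'yaw %.2f pitch(down+) %.2f roll %.2f'%tuple(e),'under',np.round((p+R.apply([0,0,-.045]))[2],4))
E
python3 tip.py
python3 - <<'E'
from h import *
crop('b_side',270,190,360,255,8,'s1')
E
```

```text
grip [0.4926 0.0971 0.169 ] tip [0.4669 0.0058 0.1638] yaw -105.76 pitch(down+) 1.33 roll 0.13 under 0.124
```

View pics/s1.png

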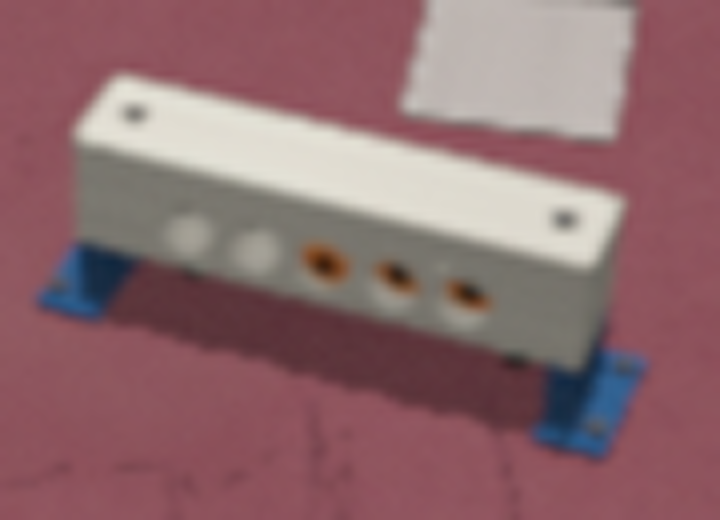

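```bash
python3 - <<'E'
from h import *
im,C=load('b_side')
f=lambda p:np.array(p,float)/8+[270,190]
B=plane(C,f([(466,300),(395,284),(326,267),(258,253),(190,237)]),.047)
print(np.round(B*1000,1)); d=B[4]-B[0]; print(np.linalg.norm(d),np.degrees(np.arctan2(d[1],d[0])))
T=plane(C,f([(75,132),(118,75),(625,200),(590,268)]),.078); print(np.round(T*1000,1),T.mean(0))
S=plane(C,f([(134,113),(565,219)]),.078); print(np.round(S*1000,1),S.mean(0),np.degrees(np.arctan2(*(S[0]-S[1])[[1,0]])))
a=np.radians(-106.3);u=np.array([np.cos(a),np.sin(a)]);v=np.array([-u[1],u[0]])
for Cn in ([.488,-.0245],S.mean(0)[:2]):
  print([np.round((np.array(Cn)-.02*u+y*v)*1000,1).tolist() for y in (-.052,-.026,0,.026,.052)])
E
```

```text
[[ 4.417e+02  1.320e+01  4.700e+01]
 [ 4.666e+02  7.100e+00  4.700e+01]
 [ 4.911e+02  3.000e-01  4.700e+01]
 [ 5.155e+02 -4.900e+00  4.700e+01]
 [ 5.403e+02 -1.140e+01  4.700e+01]]
0.10164845989349891 -13.976816510585863
[[583.4 -27.8  78. ]
 [572.2 -64.4  78. ]
 [389.7  -9.4  78. ]
 [401.7  29.7  78. ]] [ 0.48674955 -0.01794431  0.078     ]
[[563.8 -41.5  78. ]
 [410.1   3.7  78. ]] [ 0.48697358 -0.01893125  0.078     ] -16.3917209333274
[[443.7, 9.3], [468.7, 2.0], [493.6, -5.3], [518.6, -12.6], [543.5, -19.9]]
[[442.7, 14.9], [467.6, 7.6], [492.6, 0.3], [517.5, -7.0], [542.5, -14.3]]
```

```bash
python3 go.py .481 .124 .10 73.7 5
```

```text
t 5.55 pos [0.4942 0.0958 0.1569] rot [178.37  -0.33  74.24] F [-2.1  4.7 -2.2] w 0.0161 n 5
[G,0.47,-0.44,1.13,0.002]
[G,0.46,-0.44,1.13,0.002]
[G,0.46,-0.44,1.13,0.002]
[G,0.46,-0.44,1.13,0.002]
[G,0.46,-0.44,1.13,0.002]
```

>>> play_rows:
  motion:
    - [[-1,1.0,-0.7,0.2,0.002],[-1,0.8,-0.7,0.9,0.002],[-1,0.5,-0.5,1.5,0.002],[-1,0.3,-0.3,1.5,0.002],[-1,0,0,1.3,0.002]]

```text
time_s: 5.97
tcp_pos: [0.4815, 0.1339, 0.1011]
eef_rot: [178.1, -0.6, 74.2]
force: [-1.2, 0.3, -2.3]
grip_width: 0.0157
```

```bash
python3 tip.py; python3 go.py .481 .124 .045 73.7 5; python3 - <<'E'
from h import *
shot('side','s6');shot('top','t6'); crop('s6',230,150,380,270,5,'s6a');crop('t6',200,170,360,290,5,'t6a')
E
```

```text
grip [0.4798 0.1352 0.1132] tip [0.454  0.0439 0.1076] yaw -105.76 pitch(down+) 1.62 roll 0.43 under 0.0683
t 5.97 pos [0.4815 0.1339 0.1011] rot [178.07  -0.62  74.23] F [-1.2  0.3 -2.3] w 0.0157 n 5
[G,-0.20,0.01,1.12,0.002]
[G,-0.20,0.01,1.12,0.002]
[G,-0.20,0.01,1.12,0.002]
[G,-0.20,0.01,1.12,0.002]
[G,-0.20,0.01,1.12,0.002]
```

View pics/s6a.png

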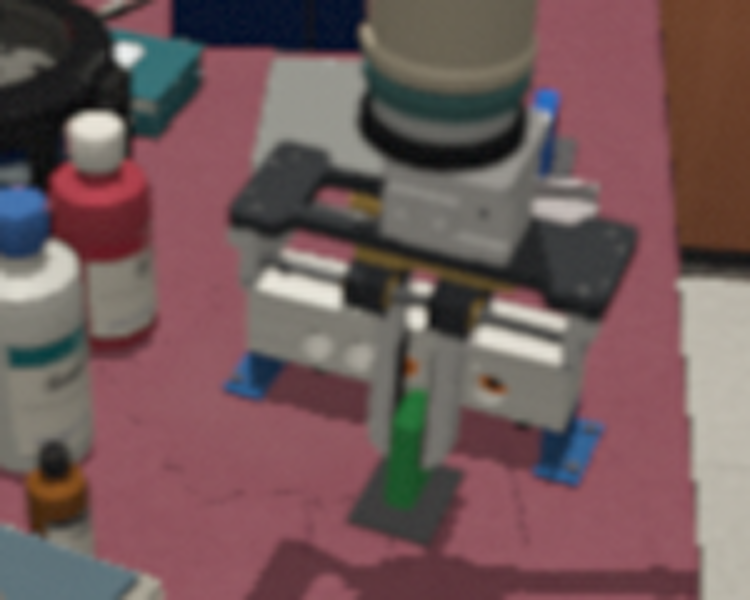

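View pics/t6a.png

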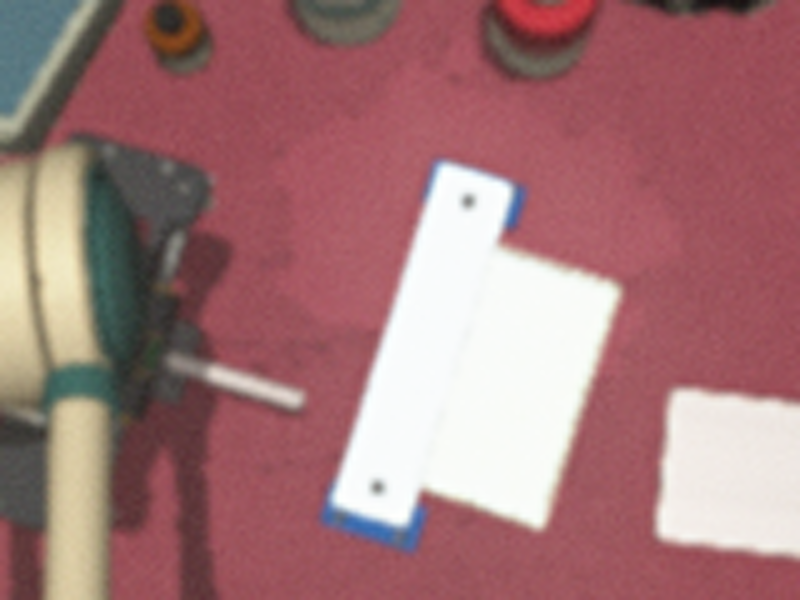

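```bash
python3 - <<'E'
from h import *
im,C=load('t6')
f=lambda p:np.array(p,float)/5+[200,170]
print('tip top', plane(C,f([(302,401),(200,368)]),.1076)*1000)
S=plane(C,f([(468,201),(378,487)]),.078); print(S,S.mean(0),np.degrees(np.arctan2(*(S[0]-S[1])[[1,0]])))
im,C=load('s6'); print('tip side px pred', proj(C,[.454,.0439,.1076]), 'crop',(proj(C,[.454,.0439,.1076])-[230,150])*5)
E
```

```text
tip top [[453.88683178  39.5430662  107.6       ]
 [469.80894788  92.99657843 107.6       ]]
[[ 5.64396617e-01 -4.48790685e-02  7.80000000e-02]
 [ 4.11021944e-01  2.35734067e-04  7.80000000e-02]] [ 0.48770928 -0.02232167  0.078     ] -16.391123444807132
tip side px pred [[324.65143303 216.67687309]] crop [[473.25716513 333.38436544]]
```

>>> play_rows:
  motion:
    - [[-1,0,-0.1,1.0,0],[-1,0,-0.1,1.2,0],[-1,0,0,1.2,0],[-1,0,0,1.2,0],[-1,0,0,0.6,0]]

```text
time_s: 6.48
tcp_pos: [0.484, 0.1328, 0.0491]
eef_rot: [177.9, -0.7, 74.2]
force: [-0.0, 0.9, -2.5]
grip_width: 0.0158
```

```bash
python3 tip.py; python3 - <<'E'
from h import *
shot('side','s7');shot('top','t7'); crop('s7',230,170,380,270,5,'s7a');crop('t7',200,170,360,290,5,'t7a')
E
```

```text
grip [0.4823 0.1341 0.0612] tip [0.4565 0.0428 0.0554] yaw -105.81 pitch(down+) 1.66 roll 0.59 under 0.0162
```

View pics/s7a.png

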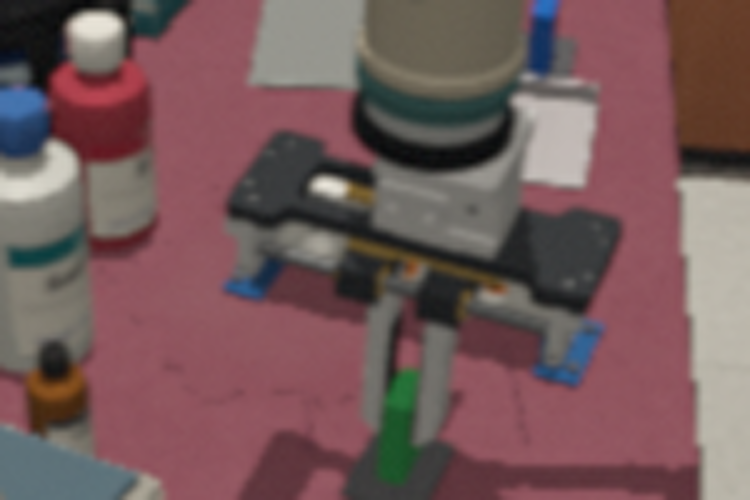

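View pics/t7a.png

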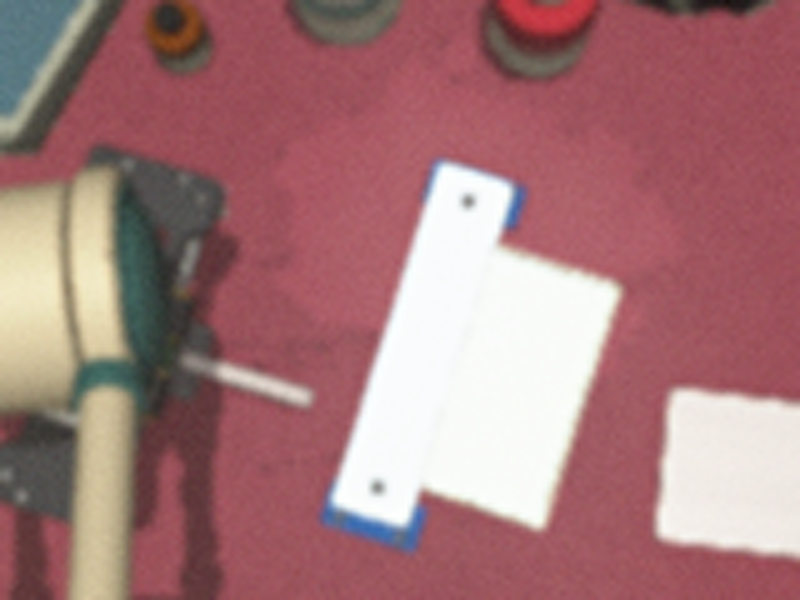

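```bash
cat > blk.py <<'E'
from h import *
a=np.radians(-106.35);U=np.array([np.cos(a),np.sin(a)]);V=np.array([-U[1],U[0]]);BC=np.array([.4878,-.0232])
def buv(p): d=np.atleast_2d(p)[:,:2]-BC; return np.c_[d@U,d@V]*1000
E
python3 - <<'E'
from blk import *
im,C=load('t7')
f=lambda p:np.array(p,float)/5+[200,170]
p=plane(C,f([(312,398),(220,368)]),.0554); print(p*1000,buv(p),np.degrees(np.arctan2(*(p[0]-p[1])[[1,0]])))
print(buv([.4565,.0428]))
E
python3 go.py .484 .1328 .04 74.2 1
```

```text
[[458.05928687  37.9250515   55.4       ]
 [473.30279309  88.63356016  55.4       ]] [[ -50.28101897  -45.74495677]
 [-103.22998634  -45.39255562]] -106.73132566998547
[[-54.51987876 -48.6135045 ]]
t 6.58 pos [0.4838 0.1328 0.0493] rot [177.95  -0.65  74.18] F [-0.4  0.2 -1.2] w 0.0158 n 1
[G,-0.00,-0.02,0.93,-0.000]
```

>>> play_rows:
  motion:
    - [[-1,0,-0.25,0.4,0],[-1,0,-0.2,0.4,0],[-1,0,0,0.1,0],[-1,0,0,0,0],[-1,0,0,0,0]]

```text
time_s: 7.0
tcp_pos: [0.4817, 0.1341, 0.0418]
eef_rot: [177.7, -0.8, 74.2]
force: [0.2, 0.3, -1.8]
grip_width: 0.0159
```

```bash
python3 tip.py; python3 - <<'E'
from blk import *
shot('top','t8');crop('t8',235,200,335,280,8,'t8a')
R,p=__import__('tip').drift(); print(buv(p+R.apply([.095,0,-.003])))
E
```

```text
grip [0.48   0.1354 0.0539] tip [0.4541 0.0441 0.048 ] yaw -105.84 pitch(down+) 1.76 roll 0.80 under 0.009
[[-55.14753985 -51.17208935]]
```

View pics/t8a.png

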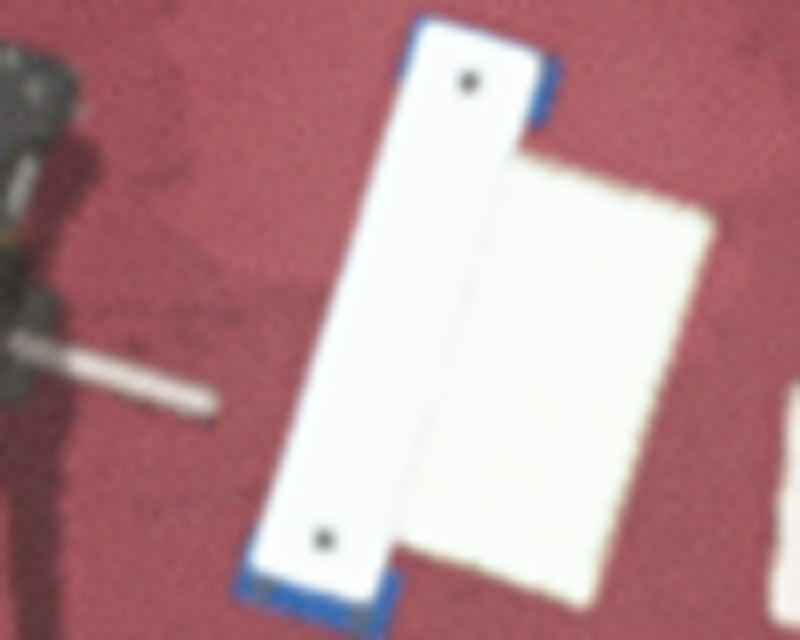

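```bash
python3 - <<'E'
from blk import *
im,C=load('t8')
f=lambda p:np.array(p,float)/8+[235,200]
p=plane(C,f([(214,404),(75,360)]),.048); print(p*1000,buv(p),np.degrees(np.arctan2(*(p[0]-p[1])[[1,0]])))
p=plane(C,f([(717,220),(590,607),(520,152),(393,543)]),.0205);print(p*1000,buv(p),np.degrees(np.arctan2(*(p[0]-p[1])[[1,0]])))
p=plane(C,f([(469,81),(323,540)]),.078);print(buv(p))
E
```

```text
[[455.93351321  40.13270642  48.        ]
 [469.95933695  88.31724034  48.        ]] [[ -51.80098213  -48.40622825]
 [-101.98526159  -48.51175704]] -106.2295171491038
[[ 525.36537084 -133.82705672   20.5       ]
 [ 390.05884983  -90.25130577   20.5       ]
 [ 548.26445957  -64.09895166   20.5       ]
 [ 410.43858438  -21.68092969   20.5       ]] [[ 95.5784891   67.18820719]
 [ 91.85429419 -74.9132744 ]
 [ 22.22399928  69.532503  ]
 [ 20.31992354 -74.66054452]] -17.851263844072317
[[ -0.75614783  79.81750568]
 [ -1.36146925 -80.69767737]]
```

>>> play_rows:
  motion:
    - [[-1,-0.8,-0.2,0.15,0],[-1,-1.0,0,0,0],[-1,-1.0,0,0,0],[-1,-0.8,0,0,0],[-1,0,0,0,0]]

```text
time_s: 7.47
tcp_pos: [0.4696, 0.097, 0.0404]
eef_rot: [177.6, -0.8, 74.2]
force: [1.0, 0.5, -2.0]
grip_width: 0.0161
```

```bash
python3 tip.py; python3 - <<'E'
from blk import *
shot('top','t9');crop('t9',235,200,335,280,8,'t9a')
R,p=__import__('tip').drift(); print(buv(p+R.apply([.095,0,-.003])))
E
```

```text
grip [0.4678 0.0983 0.0525] tip [0.4421 0.007  0.0465] yaw -105.75 pitch(down+) 1.81 roll 0.94 under 0.0076
[[-16.40114065 -52.28025973]]
```

View pics/t9a.png

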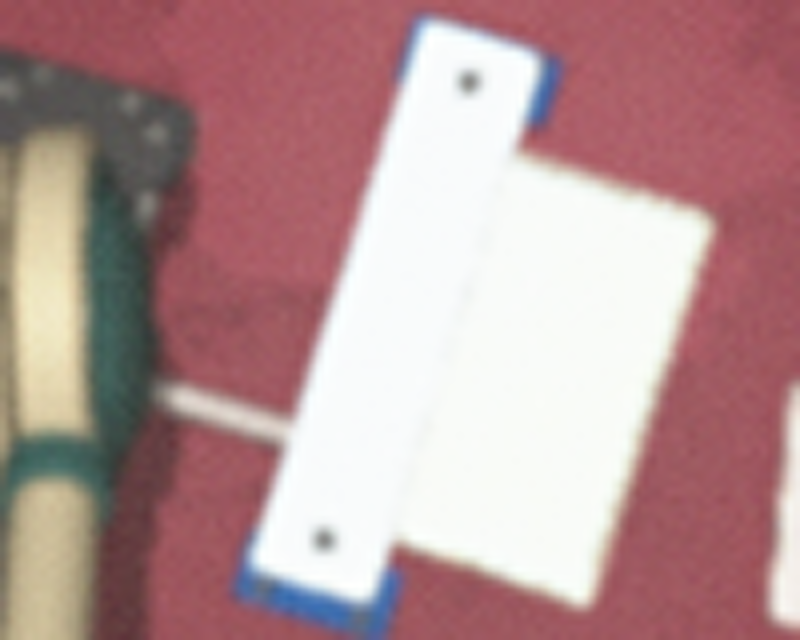

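>>> play_rows:
  motion:
    - [[-1,-0.8,0,0,0],[-1,-1.0,0,0,0],[-1,-1.0,0,0,0],[-1,-0.8,0,0,0],[-1,-0.5,0,0,0]]

```text
time_s: 7.93
tcp_pos: [0.4644, 0.0669, 0.0424]
eef_rot: [177.2, -2.3, 73.4]
force: [0.8, -0.0, -1.9]
grip_width: 0.0159
```

```bash
cat > st.py <<'E'
from blk import *
import sys
R,p=__import__('tip').drift(); t=p+R.apply([.095,0,-.003]); print('tip uv',buv(t),'z',t[2])
if len(sys.argv)>1:
    n=sys.argv[1]; shot('top',n);crop(n,235,200,335,280,8,n+'a')
E
python3 st.py t10
```

```text
tip uv [[ 14.32289945 -50.27895696]] z 0.04595504239562824
```

View pics/t10a.png

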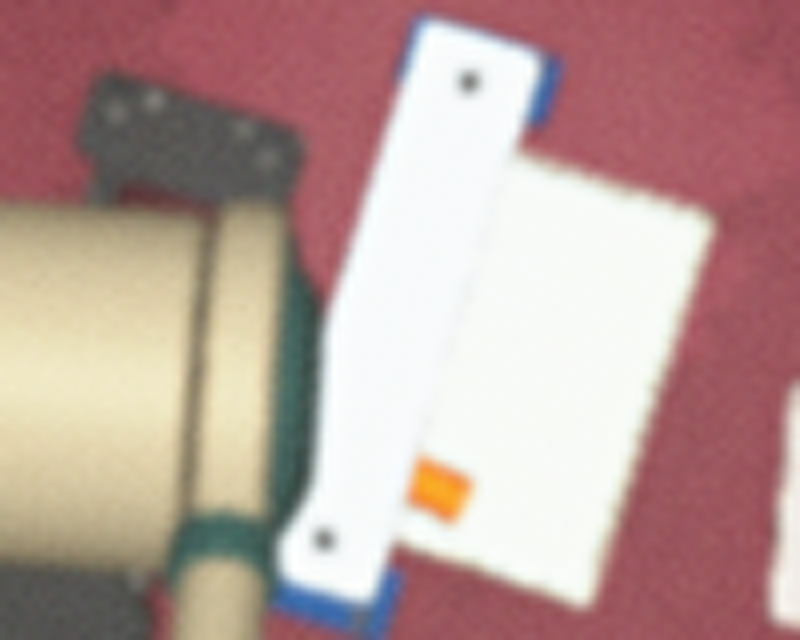

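>>> play_rows:
  motion:
    - [[-1,-0.8,0,0,0],[-1,-0.6,0,0,0],[-1,-0.3,0,0,0],[-1,0,0,0,0],[-1,0,0,0,0]]

```text
time_s: 8.4
tcp_pos: [0.4578, 0.0458, 0.0412]
eef_rot: [177.2, -2.0, 73.5]
force: [-0.1, 0.8, -1.4]
grip_width: 0.016
```

```bash
python3 st.py t11; python3 tip.py
```

```text
tip uv [[ 36.47155315 -50.48755115]] z 0.04539551034575308
grip [0.4558 0.0469 0.0533] tip [ 0.4291 -0.0439  0.0454] yaw -106.43 pitch(down+) 2.98 roll 1.26 under 0.0084
```

View pics/t11a.png

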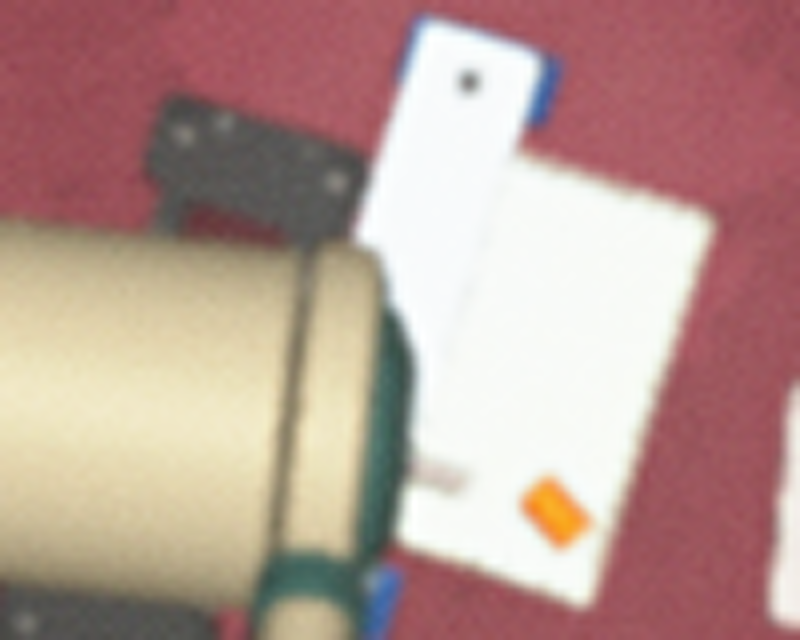

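>>> play_rows:
  motion:
    - [[-1,1.5,0,0.03,0],[-1,1.8,0,0.05,0],[-1,2.0,0,0.05,0],[-1,2.0,0,0.05,0],[-1,1.0,0,0,0]]

```text
time_s: 8.87
tcp_pos: [0.4817, 0.1264, 0.0419]
eef_rot: [177.3, -1.9, 73.3]
force: [-0.4, -0.7, -2.1]
grip_width: 0.0157
```

```bash
python3 st.py t12; python3 tip.py
```

```text
tip uv [[-47.63159818 -50.56070587]] z 0.04616101375320297
grip [0.4804 0.1284 0.0541] tip [0.4534 0.0377 0.0462] yaw -106.65 pitch(down+) 2.97 roll 1.24 under 0.0092
```

View pics/t12a.png

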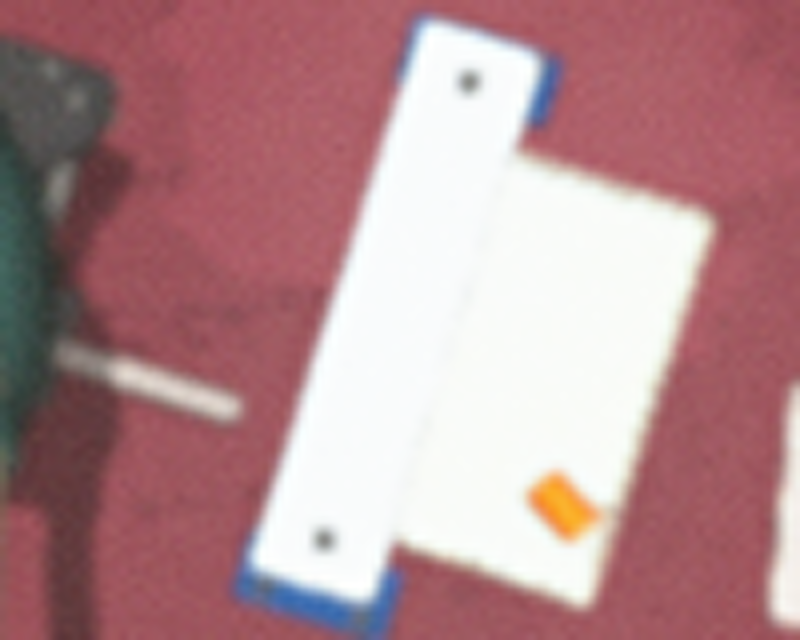

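>>> play_rows:
  motion:
    - [[-1,0,0.8,0.03,0],[-1,0,0.9,0.04,0],[-1,0,0.6,0.03,0],[-1,0,0,0,0],[-1,0,0,0,0]]

```text
time_s: 9.33
tcp_pos: [0.5062, 0.1181, 0.0416]
eef_rot: [177.3, -1.8, 73.4]
force: [-0.9, -0.2, -1.8]
grip_width: 0.0159
```

```bash
python3 st.py t13; python3 tip.py
```

```text
tip uv [[-46.64351089 -24.48106815]] z 0.045978190371919185
grip [0.5045 0.1193 0.0537] tip [0.4776 0.0284 0.046 ] yaw -106.53 pitch(down+) 2.83 roll 1.23 under 0.0088
```

View pics/t13a.png

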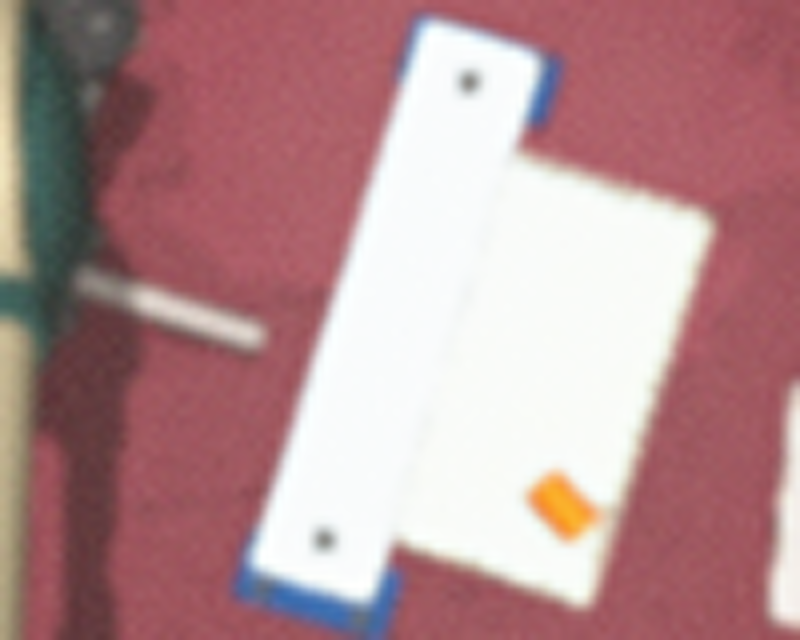

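>>> play_rows:
  motion:
    - [[-1,-0.8,-0.15,-0.02,0],[-1,-1.0,-0.15,-0.02,0],[-1,-1.0,0,-0.02,0],[-1,-1.0,0,-0.02,0],[-1,-1.0,0,-0.02,0]]

```text
time_s: 9.8
tcp_pos: [0.4901, 0.0726, 0.0418]
eef_rot: [177.1, -2.3, 73.2]
force: [2.6, 8.1, -0.6]
grip_width: 0.016
```

```bash
python3 st.py; python3 tip.py
```

```text
tip uv [[  1.6139707  -27.55906108]] z 0.0453533361564099
grip [0.4881 0.0737 0.0539] tip [ 0.4609 -0.017   0.0454] yaw -106.74 pitch(down+) 3.32 roll 1.40 under 0.0089
```

>>> play_rows:
  motion:
    - [[-1,-0.7,0,-0.03,0],[-1,-0.6,0,-0.03,0],[-1,-0.6,0,-0.02,0],[-1,-0.4,0,0,0],[-1,-0.3,0,0,0]]

```text
time_s: 10.22
tcp_pos: [0.481, 0.0453, 0.0426]
eef_rot: [177.0, -2.7, 72.8]
force: [-0.2, -0.1, -2.5]
grip_width: 0.0155
```

```bash
python3 st.py t14; python3 tip.py
```

```text
tip uv [[ 30.39817022 -29.31301421]] z 0.04546048237567393
grip [0.4787 0.0459 0.0546] tip [ 0.4508 -0.0445  0.0454] yaw -107.17 pitch(down+) 3.71 roll 1.50 under 0.0097
```

View pics/t14a.png

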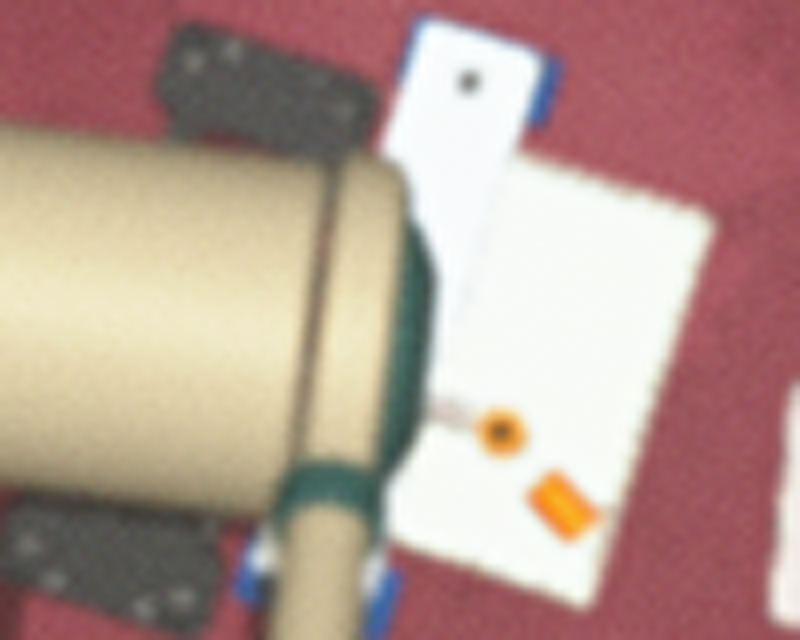

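>>> play_rows:
  motion:
    - [[-1,1.5,0,0.06,0],[-1,1.8,0,0.08,0],[-1,2.0,0,0.08,0],[-1,1.8,0,0.08,0],[-1,0.4,0,0,0]]

```text
time_s: 10.68
tcp_pos: [0.5022, 0.1151, 0.0426]
eef_rot: [177.1, -2.6, 72.5]
force: [-0.1, -0.0, -1.9]
grip_width: 0.0159
```

>>> play_rows:
  motion:
    - [[-1,0,0.8,0.03,0],[-1,0,0.9,0.04,0],[-1,0,0.8,0.03,-0.01],[-1,0,0,0,0],[-1,0,0,0,0]]

```text
time_s: 11.1
tcp_pos: [0.5281, 0.1049, 0.0424]
eef_rot: [177.1, -2.4, 73.3]
force: [0.1, -0.1, -2.1]
grip_width: 0.0159
```

```bash
python3 st.py t15; python3 tip.py
```

```text
tip uv [[-40.09604261  -0.10746117]] z 0.045863490104115764
grip [0.5264 0.1059 0.0545] tip [0.4992 0.0152 0.0459] yaw -106.72 pitch(down+) 3.39 roll 1.46 under 0.0096
```

View pics/t15a.png

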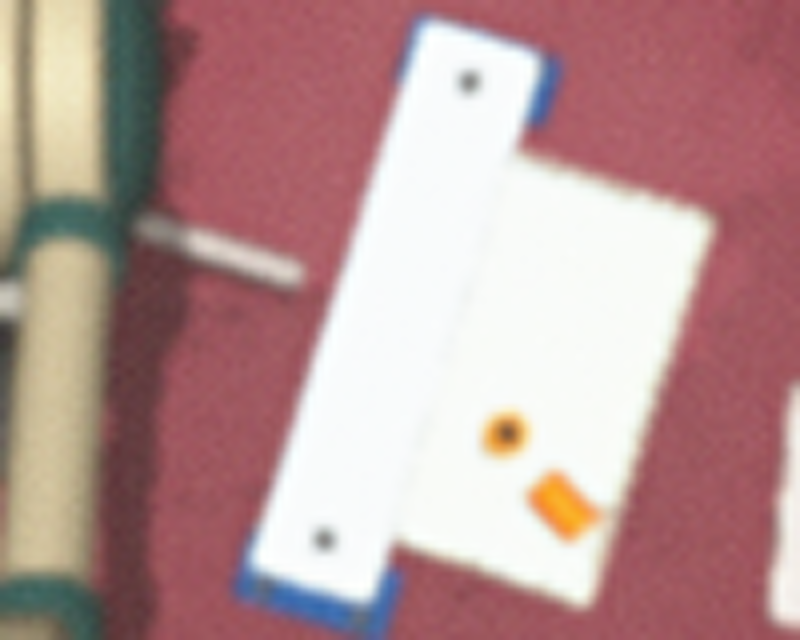

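>>> play_rows:
  motion:
    - [[-1,-0.8,-0.1,-0.03,0],[-1,-1.0,-0.1,-0.03,0],[-1,-1.0,0,-0.03,0],[-1,-1.0,0,-0.03,0],[-1,-0.8,0,-0.03,0]]

```text
time_s: 11.57
tcp_pos: [0.5151, 0.0635, 0.0434]
eef_rot: [176.8, -3.2, 72.9]
force: [1.9, 7.0, -1.8]
grip_width: 0.0159
```

```bash
python3 st.py; python3 tip.py
```

```text
tip uv [[ 3.3782793  -1.46642791]] z 0.04555448933416037
grip [0.5131 0.0644 0.0555] tip [ 0.4854 -0.026   0.0456] yaw -107.04 pitch(down+) 4.19 roll 1.74 under 0.0106
```

>>> play_rows:
  motion:
    - [[-1,-0.7,0,-0.02,0],[-1,-0.6,0,-0.02,0],[-1,-0.5,0,-0.02,0],[-1,-0.4,0,0,0],[-1,-0.2,0,0,0]]

```text
time_s: 11.98
tcp_pos: [0.5058, 0.0385, 0.0438]
eef_rot: [176.7, -3.6, 72.6]
force: [-1.0, -0.2, -1.6]
grip_width: 0.0156
```

```bash
python3 st.py t16; python3 tip.py
```

```text
tip uv [[29.90746063 -3.97668322]] z 0.045304322702340735
grip [0.5035 0.0392 0.0558] tip [ 0.4754 -0.0509  0.0452] yaw -107.40 pitch(down+) 4.54 roll 1.80 under 0.0109
```

View pics/t16a.png

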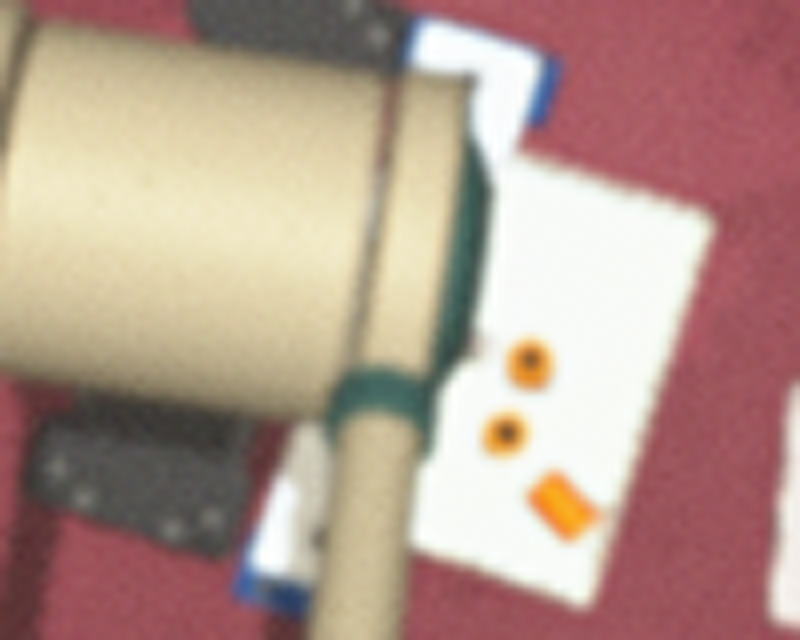

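>>> play_rows:
  motion:
    - [[-1,1.5,0.05,0.08,0],[-1,2.0,0.05,0.11,0],[-1,2.2,0.05,0.12,0],[-1,2.2,0,0.12,0],[-1,1.0,0,0,0]]

```text
time_s: 12.45
tcp_pos: [0.5329, 0.1213, 0.0443]
eef_rot: [176.8, -3.4, 72.2]
force: [-0.5, -0.2, -2.3]
grip_width: 0.0158
```

>>> play_rows:
  motion:
    - [[-1,0.5,-0.3,-2,0],[-1,0.3,-0.5,-3,0],[-1,0,-0.5,-3,0],[-1,0,-0.5,-3,0],[-1,0,-0.5,-2,0]]

```text
time_s: 12.87
tcp_pos: [0.4996, 0.132, 0.171]
eef_rot: [177.7, -2.9, 72.5]
force: [1.1, -0.1, -1.4]
grip_width: 0.0156
```

```bash
python3 st.py t17; python3 tip.py;python3 - <<'E'
from h import *
shot('side','s17'); crop('s17',230,150,380,270,5,'s17a')
E
```

```text
tip uv [[-58.06717001 -36.23408016]] z 0.17370195018276327
grip [0.4985 0.1334 0.1864] tip [0.4702 0.0431 0.1768] yaw -107.45 pitch(down+) 3.99 roll 1.09 under 0.1416
```

View pics/t17.png

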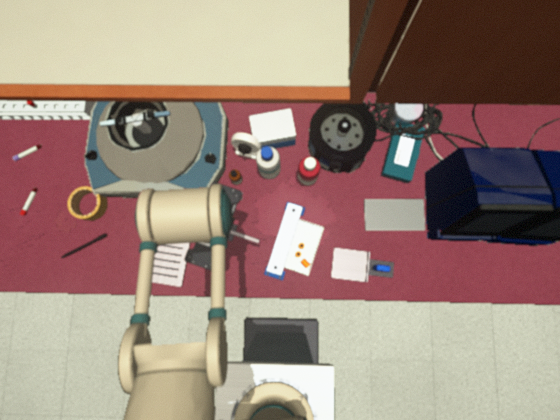

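View pics/s17a.png

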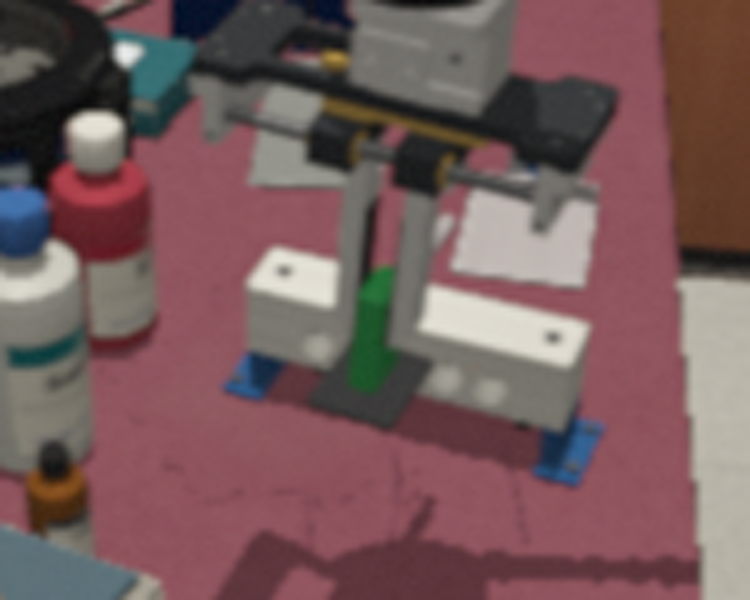

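```bash
python3 - <<'E'
from h import *
im,C=load('b_top')
for z in (0,.05,.2): print(z,np.round(plane(C,[[426.3,181],[427,205],[428,238]],z)[:,:2],4).tolist())
im,C=load('t17'); crop('t17',350,180,440,250,8,'m17')
crop('b_side',255,40,345,200,4,'m18')
E
```

```text
0 [[0.6693, -0.4311], [0.5984, -0.4301], [0.5032, -0.429]]
0.05 [[0.6575, -0.413], [0.5897, -0.4121], [0.4988, -0.411]]
0.2 [[0.6219, -0.3589], [0.5638, -0.3581], [0.4858, -0.3572]]
```

View pics/m17.png

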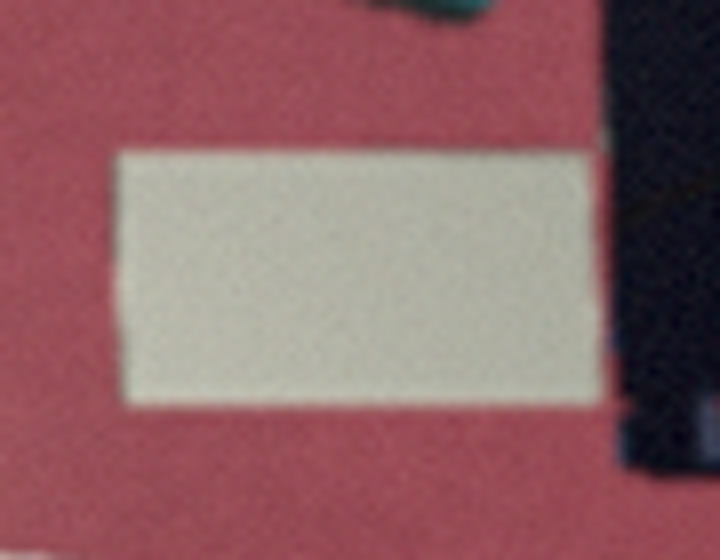

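View pics/m18.png

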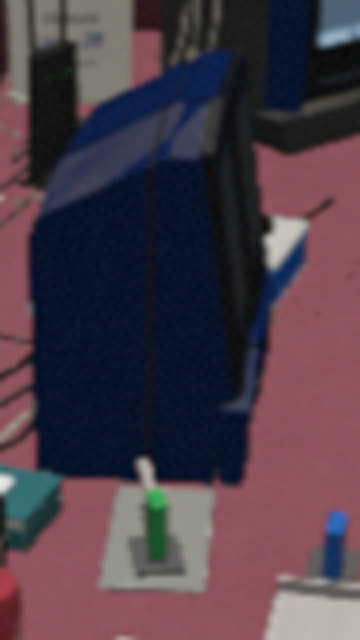

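```bash
python3 - <<'E'
from h import *
im,C=load('t17')
m=plane(C,np.array([(117,152),(590,150),(604,405),(124,405)])/8+[350,180],.003);print(np.round(m*1000,1).tolist(),m.mean(0))
E
python3 go.py .53 -.20 .17 103 9;
```

```text
[[612.4, -250.8, 3.0], [616.0, -420.5, 3.0], [523.8, -421.8, 3.0], [520.5, -251.9, 3.0]] [ 0.5681621  -0.33626316  0.003     ]
t 12.97 pos [0.5009 0.1323 0.1721] rot [177.42  -2.98  72.52] F [ 1.5  0.4 -1.8] w 0.0159 n 9
[G,-3.42,1.42,-0.09,-0.059]
[G,-3.50,1.22,-0.10,-0.059]
[G,-3.56,1.01,-0.12,-0.059]
[G,-3.62,0.80,-0.13,-0.059]
[G,-3.66,0.58,-0.14,-0.059]
[G,-3.68,0.37,-0.15,-0.059]
[G,-3.70,0.15,-0.16,-0.059]
[G,-3.70,-0.07,-0.17,-0.059]
[G,-3.69,-0.29,-0.18,-0.059]
```

>>> play_rows:
  motion:
    - [[-1,-3.4,1.0,-0.1,-0.05],[-1,-3.5,1.0,-0.1,-0.06],[-1,-3.6,0.9,-0.1,-0.06],[-1,-3.6,0.8,-0.1,-0.06],[-1,-3.7,0.6,-0.1,-0.06]]

```text
time_s: 13.38
tcp_pos: [0.5072, -0.0499, 0.1645]
eef_rot: [176.9, -2.3, 90.7]
force: [0.4, 0.4, -1.7]
grip_width: 0.0154
```

>>> play_rows:
  motion:
    - [[-1,-3.7,0.4,-0.1,-0.06],[-1,-3.7,0.2,-0.1,-0.06],[-1,-3.5,0,-0.1,-0.06],[-1,-2.5,0,0,-0.06],[-1,-1.0,0,0,-0.06]]

```text
time_s: 13.8
tcp_pos: [0.5238, -0.2065, 0.1516]
eef_rot: [177.1, -1.5, 108.4]
force: [-0.1, -0.2, -2.2]
grip_width: 0.0157
```

```bash
python3 tip.py; python3 go.py .567 -.325 .13 117
```

```text
grip [ 0.5216 -0.2066  0.1637] tip [ 0.5516 -0.2965  0.1566] yaw -71.55 pitch(down+) 2.48 roll 1.44 under 0.1188
t 13.80 pos [ 0.5238 -0.2065  0.1516] rot [177.06  -1.48 108.42] F [-0.1 -0.2 -2.2] w 0.0157 n 4
[G,-3.17,0.06,0.46,-0.037]
[G,-3.17,-0.05,0.46,-0.037]
[G,-3.16,-0.17,0.45,-0.037]
[G,-3.16,-0.29,0.44,-0.037]
```

>>> play_rows:
  motion:
    - [[-1,-2.5,0,0.4,-0.04],[-1,-3.0,0,0.5,-0.04],[-1,-3.0,0,0.5,-0.04],[-1,-2.5,0,0.5,-0.04],[-1,-0.8,0,0.5,0]]

```text
time_s: 14.22
tcp_pos: [0.5654, -0.3225, 0.1118]
eef_rot: [177.3, -1.6, 117.9]
force: [0.7, 0.7, -1.5]
grip_width: 0.016
```

```bash
python3 tip.py; python3 go.py .569 -.336 .05 117 5;python3 - <<'E'
from h import *
shot('wrist','w20')
E
```

```text
grip [ 0.5632 -0.323   0.1239] tip [ 0.6076 -0.4067  0.1166] yaw -62.09 pitch(down+) 2.56 roll 1.17 under 0.0789
t 14.22 pos [ 0.5654 -0.3225  0.1118] rot [177.33  -1.56 117.89] F [ 0.7  0.7 -1.5] w 0.0160 n 5
[G,-0.31,-0.12,1.22,0.003]
[G,-0.31,-0.12,1.22,0.003]
[G,-0.31,-0.12,1.22,0.003]
[G,-0.31,-0.12,1.22,0.003]
[G,-0.31,-0.12,1.22,0.003]
```

View pics/w20.png

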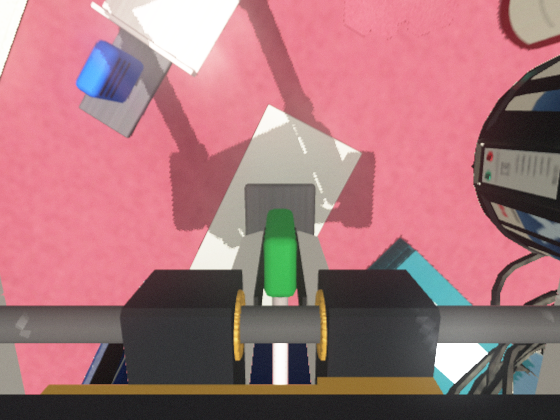

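>>> play_rows:
  motion:
    - [[-1,-0.4,-0.2,1.2,0],[-1,-0.4,-0.2,1.4,0],[-1,-0.3,-0.2,1.4,0],[-1,-0.2,0,1.2,0],[-1,0,0,0.8,0]]

```text
time_s: 14.68
tcp_pos: [0.5625, -0.3285, 0.0416]
eef_rot: [177.6, -2.4, 117.5]
force: [-0.4, 0.3, -2.0]
grip_width: 0.0159
```

```bash
python3 tip.py; python3 go.py .569 -.336 .04 117 2
```

```text
grip [ 0.5605 -0.329   0.0537] tip [ 0.6043 -0.413   0.0451] yaw -62.48 pitch(down+) 3.39 roll 0.88 under 0.0088
t 14.68 pos [ 0.5625 -0.3285  0.0416] rot [177.62  -2.39 117.51] F [-0.4  0.3 -2. ] w 0.0159 n 2
[G,-0.49,0.11,0.07,0.004]
[G,-0.49,0.11,0.07,0.004]
```

>>> play_rows:
  motion:
    - [[-1,-0.5,0.15,0,0],[-1,-0.4,0.15,0,0],[-1,-0.1,0,0.1,0],[-1,0,0,0.2,0],[-1,0,0,0.2,0]]

```text
time_s: 15.1
tcp_pos: [0.5676, -0.3317, 0.0378]
eef_rot: [177.8, -2.8, 117.6]
force: [-3.3, 1.7, 5.0]
grip_width: 0.0161
```

```bash
python3 tip.py; python3 go.py .569 -.336 .035 117 2
```

```text
grip [ 0.5656 -0.3324  0.0499] tip [ 0.6094 -0.4162  0.0406] yaw -62.40 pitch(down+) 3.83 roll 0.66 under 0.005
t 15.10 pos [ 0.5676 -0.3317  0.0378] rot [177.85  -2.83 117.58] F [-3.3  1.7  5. ] w 0.0161 n 2
[G,-0.23,-0.04,0.13,0.005]
[G,-0.23,-0.04,0.13,0.005]
```

>>> play_rows:
  motion:
    - [[-1,-0.3,0,0.2,0],[-1,0,0,0.1,0],[-0.6,0,0,0,0],[-0.3,0,0,0,0],[0,0,0,0,0]]

```text
time_s: 15.52
tcp_pos: [0.5721, -0.3348, 0.0409]
eef_rot: [177.6, -2.4, 117.6]
force: [-0.9, 0.0, 0.4]
grip_width: 0.0288
```

>>> play_rows:
  motion:
    - [[0,0,0,0,0],[0,0,0,-0.5,0],[0,0,0,-2,0],[0,0,0,-3,0],[0,0,0,-3,0]]

```text
time_s: 15.93
tcp_pos: [0.5672, -0.3371, 0.1218]
eef_rot: [177.9, -3.1, 117.6]
force: [0.5, -1.4, -0.1]
grip_width: 0.047
```

>>> play_rows:
  motion:
    - [[0,1,0,-3,0],[0,3,0,-2,0],[0,3,0,0,0],[0,3,0,0,0],[0,1,0,0,0]]

```text
time_s: 16.35
tcp_pos: [0.5195, -0.2472, 0.1883]
eef_rot: [177.5, -2.1, 117.4]
force: [-0.5, -0.0, -0.3]
grip_width: 0.047
```

```bash
python3 - <<'E'
from h import *
print(manip.observe()['tcp_pos'],manip.observe()['eef_rot'])
shot('wrist','w21');shot('top','t21');crop('t21',330,170,450,290,5,'t21a')
E
```

```text
[ 0.51945779 -0.24720884  0.18833715] [177.47165788  -2.07185306 117.38557884]
```

View pics/w21.png

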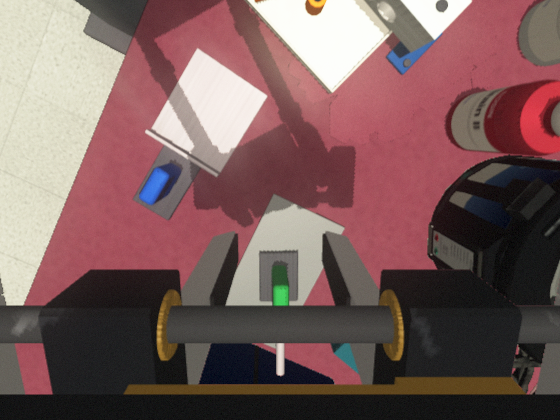

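View pics/t21a.png

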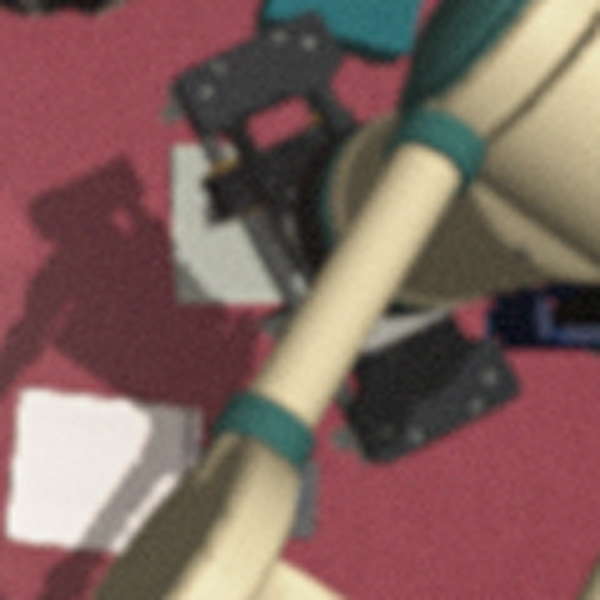

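```bash
python3 - <<'E'
from h import *
im,C=load('w21')
P=plane(C,[(260,251),(298,250),(298.5,301),(261,302)],.009);print(np.round(P*1000,1).tolist(),P.mean(0))
m=plane(C,[(276,195),(344,230)],.003);print(m*1000)
crop('w21',120,40,290,230,3.5,'w21b')
E
```

```text
[[534.8, -312.4, 9.0], [572.1, -292.6, 9.0], [601.5, -346.9, 9.0], [563.3, -366.9, 9.0]] [ 0.56790903 -0.32968828  0.009     ]
[[ 522.49605191 -249.10915302    3.        ]
 [ 609.12774229 -250.18284259    3.        ]]
```

View pics/w21b.png

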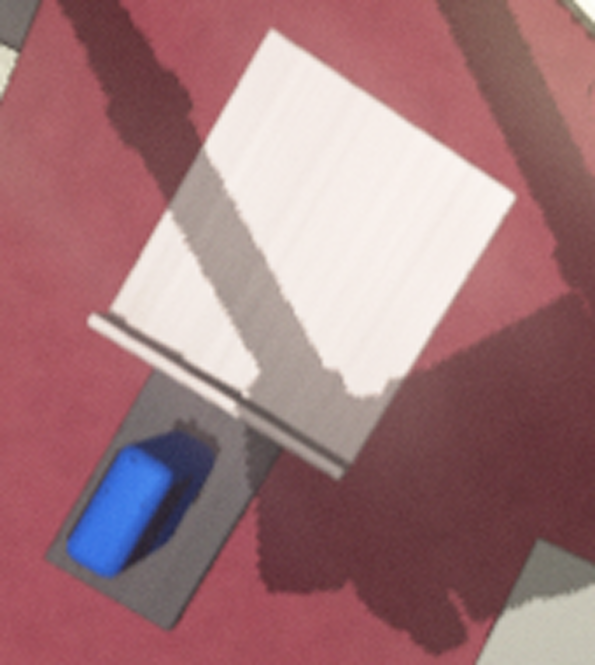

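```bash
python3 - <<'E'
from h import *
im,C=load('w21')
g=lambda p:np.array(p,float)/3.5+[120,40]
f=plane(C,g([(271,30),(515,195)]),.003); t=plane(C,g([(45,557),(170,628)]),.006)
print(f,np.linalg.norm(f[0]-f[1]));print(t,np.linalg.norm(t[0]-t[1]))
a=f.mean(0)-t.mean(0);print(np.linalg.norm(a[:2]),np.degrees(np.arctan2(a[1],a[0])),'normal',np.degrees(np.arctan2(*(f[1]-f[0])[[1,0]]))+90)
print('grip',t.mean(0)+a/np.linalg.norm(a)*.04)
b=plane(C,g([(128,450),(172,468),(110,577),(70,550)]),.057);print(b.mean(0))
E
python3 go.py .416 -.288 .12 84.4
```

```text
[[ 0.38529533 -0.15274373  0.003     ]
 [ 0.46701602 -0.16082458  0.003     ]] 0.08211924569461883
[[ 0.38791566 -0.32153977  0.006     ]
 [ 0.4304141  -0.32517882  0.006     ]] 0.042653956151696135
0.167439437066383 84.1759291832372 normal 84.35273119776367
grip [ 0.4132232  -0.28357216  0.00528344]
[ 0.41363241 -0.28413062  0.057     ]
t 16.45 pos [ 0.5206 -0.2489  0.1878] rot [177.49  -1.97 117.41] F [ 0.5 -0.   0.3] w 0.0473 n 5
[G,0.22,-2.27,1.27,0.115]
[G,-0.03,-2.29,1.26,0.115]
[G,-0.29,-2.28,1.25,0.115]
[G,-0.54,-2.23,1.24,0.115]
[G,-0.79,-2.16,1.24,0.115]
```

```bash
python3 - <<'E'
from h import *
D="""init 180.1 0 162.6 .171 .548 .205
a 179.9 -.2 150.5 .25 .37 .202
b 179.8 -.1 137.8 .34 .186 .202
c 179.6 0 124.8 .42 0 .203
d 179.4 .2 111.7 .50 -.17 .19
e 179.4 .2 101.2 .5575 -.278 .175
f 179.2 .3 103.3 .5646 -.2885 .083
g 178.8 .6 103.3 .5676 -.2924 .038
h 178.5 1.0 102.7 .5676 -.2959 .035
i 179.4 -.1 102.7 .558 -.290 .158
j 178.1 .6 88.2 .532 -.1085 .1637
k 178.1 0 74.2 .497 .09 .157
l 178.1 -.6 74.2 .4815 .1339 .1011
m 177.9 -.7 74.2 .484 .133 .049
n 177.7 -.8 74.2 .482 .134 .0418
o 177.6 -.8 74.2 .47 .097 .0404
p 177.2 -2.3 73.4 .464 .067 .0424
q 177.3 -1.9 73.3 .4817 .1264 .0419
r 176.7 -3.6 72.6 .506 .0385 .0438
s 176.8 -3.4 72.2 .533 .121 .0443
t 177.7 -2.9 72.5 .4996 .132 .171
u 176.9 -2.3 90.7 .507 -.05 .1645
v 177.1 -1.5 108.4 .524 -.2065 .1516
w 177.3 -1.6 117.9 .565 -.3225 .112
x 177.6 -2.4 117.5 .5625 -.3285 .0416
y 177.8 -2.8 117.6 .5676 -.3317 .0378
z 177.9 -3.1 117.6 .567 -.337 .122
A 177.5 -2.1 117.4 .5195 -.247 .188""".split('\n')
for l in D:
    n,*v=l.split(); v=list(map(float,v)); z=Ro.from_euler('xyz',v[:3],degrees=True).as_matrix()[:,2]
    az=np.arctan2(v[4],v[3]); print(n,'tilt deg world x %.2f y %.2f'%tuple(np.degrees(z[:2])),' radial %.2f tang %.2f'%tuple(np.degrees([z[0]*np.cos(az)+z[1]*np.sin(az),-z[0]*np.sin(az)+z[1]*np.cos(az)])))
E
```

```text
init tilt deg world x -0.03 y -0.10  radial -0.10 tang 0.00
a tilt deg world x -0.12 y 0.19  radial 0.08 tang 0.21
b tilt deg world x 0.06 y 0.22  radial 0.16 tang 0.16
c tilt deg world x 0.33 y 0.23  radial 0.33 tang 0.23
d tilt deg world x 0.63 y 0.04  radial 0.59 tang 0.24
e tilt deg world x 0.63 y -0.08  radial 0.60 tang 0.21
f tilt deg world x 0.85 y -0.11  radial 0.80 tang 0.29
g tilt deg world x 1.31 y -0.31  radial 1.30 tang 0.32
h tilt deg world x 1.68 y -0.65  radial 1.79 tang 0.21
i tilt deg world x 0.56 y 0.23  radial 0.39 tang 0.46
j tilt deg world x 1.88 y -0.66  radial 1.97 tang -0.27
k tilt deg world x 1.83 y -0.52  radial 1.71 tang -0.83
l tilt deg world x 1.99 y 0.06  radial 1.93 tang -0.48
m tilt deg world x 2.21 y 0.10  radial 2.16 tang -0.49
n tilt deg world x 2.43 y 0.14  radial 2.38 tang -0.51
o tilt deg world x 2.53 y 0.12  radial 2.50 tang -0.40
p tilt deg world x 3.34 y 1.40  radial 3.50 tang 0.91
q tilt deg world x 3.13 y 1.04  radial 3.29 tang 0.21
r tilt deg world x 4.22 y 2.44  radial 4.39 tang 2.11
s tilt deg world x 4.08 y 2.25  radial 4.48 tang 1.29
t tilt deg world x 3.06 y 2.07  radial 3.49 tang 1.22
u tilt deg world x 3.07 y 2.33  radial 2.83 tang 2.62
v tilt deg world x 2.28 y 2.34  radial 1.26 tang 3.01
w tilt deg world x 1.64 y 2.68  radial 0.10 tang 3.14
x tilt deg world x 1.02 y 3.23  radial -0.75 tang 3.31
y tilt deg world x 0.65 y 3.50  radial -1.20 tang 3.35
z tilt deg world x 0.43 y 3.72  radial -1.53 tang 3.41
A tilt deg world x 1.25 y 3.01  radial -0.16 tang 3.26
```

```bash
python3 go.py .4135 -.284 .12 84.2
```

```text
t 16.45 pos [ 0.5206 -0.2489  0.1878] rot [177.49  -1.97 117.41] F [ 0.5 -0.   0.3] w 0.0473 n 5
[G,0.32,-2.28,1.27,0.116]
[G,0.06,-2.31,1.26,0.116]
[G,-0.20,-2.30,1.25,0.116]
[G,-0.46,-2.27,1.24,0.116]
[G,-0.72,-2.21,1.24,0.116]
```

>>> play_rows:
  motion:
    - [[0,0.3,-2.3,0.2,0.116],[0,0.1,-2.3,0.8,0.116],[0,-0.2,-2.3,1.2,0.116],[0,-0.5,-2.3,1.4,0.116],[0,-0.7,-2.2,1.2,0.116]]

```text
time_s: 16.87
tcp_pos: [0.4189, -0.2931, 0.1351]
eef_rot: [178.3, -2.5, 83.1]
force: [-0.5, -0.2, 0.3]
grip_width: 0.0469
```

```bash
python3 go.py .4135 -.284 .06 84.2;python3 - <<'E'
from h import *
shot('wrist','w22')
E
```

```text
t 16.87 pos [ 0.4189 -0.2931  0.1351] rot [178.29  -2.46  83.07] F [-0.5 -0.2  0.3] w 0.0469 n 2
[G,0.26,-0.43,3.76,-0.010]
[G,0.26,-0.43,3.76,-0.010]
```

View pics/w22.png

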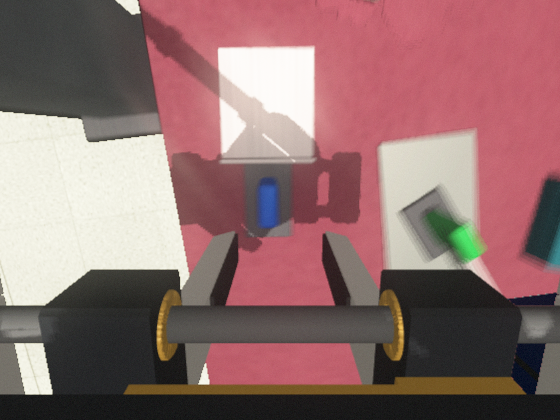

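>>> play_rows:
  motion:
    - [[0,0.4,-0.3,2.0,-0.015],[0,0.3,-0.3,2.0,-0.005],[0,0.1,-0.2,2.0,0],[0,0,0,1.5,0],[0,0,0,0,0]]

```text
time_s: 17.33
tcp_pos: [0.4097, -0.2901, 0.053]
eef_rot: [178.6, -2.3, 83.7]
force: [-0.4, -0.1, -0.0]
grip_width: 0.0469
```

```bash
python3 go.py .4135 -.284 .025 84.2;python3 - <<'E'
from h import *
im,C=shot('wrist','w23')
for a,r,c in blobs(im,(100,150,40),(130,255,255),50,(220,150,340,300)): print(a,r,plane(C,r[0],.05))
E
```

```text
t 17.33 pos [ 0.4097 -0.2901  0.053 ] rot [178.64  -2.29  83.73] F [-0.4 -0.1 -0. ] w 0.0469 n 1
[G,0.53,0.25,2.83,-0.008]
1816.5 ((288.0, 230.5), (73.0, 28.0), 90.0) [[ 0.41317117 -0.2821941   0.05      ]]
```

View pics/w23.png

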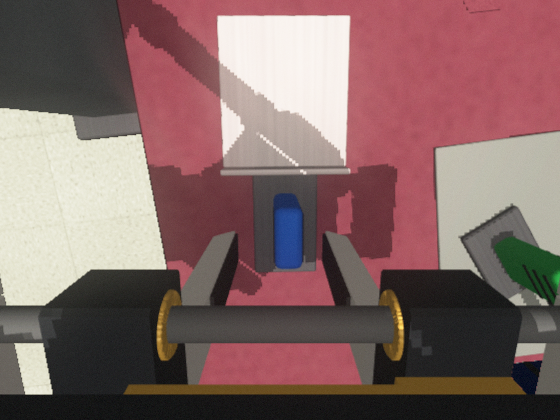

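>>> play_rows:
  motion:
    - [[0,0.3,0.2,1.2,0],[0,0.3,0.1,1.2,0],[0,0,0,0.6,0],[0,0,0,0,0],[-0.5,0,0,0,0]]

```text
time_s: 17.8
tcp_pos: [0.4206, -0.2911, 0.0265]
eef_rot: [178.2, -1.9, 83.8]
force: [0.6, -0.0, 0.9]
grip_width: 0.0433
```

>>> play_rows:
  motion:
    - [[-1,0,0,0,0],[-1,0,0,0,0],[-1,0,0,0,0],[-1,0,0,0,0],[-1,0,0,0,0]]
  grip_force: 50

```text
time_s: 18.22
tcp_pos: [0.4213, -0.2935, 0.0296]
eef_rot: [178.0, -1.6, 83.9]
force: [-0.7, -0.5, 0.8]
grip_width: 0.0156
```

```bash
python3 - <<'E'
from h import *
im,C=shot('wrist','w24'); print(manip.observe()['tcp_pos'],manip.observe()['eef_rot'],manip.observe()['force'])
E
```

```text
[ 0.42136136 -0.29351828  0.02961346] [178.03667421  -1.63798121  83.89145657] [-2.39484171 -1.58704723  3.10214028]
```

View pics/w24.png

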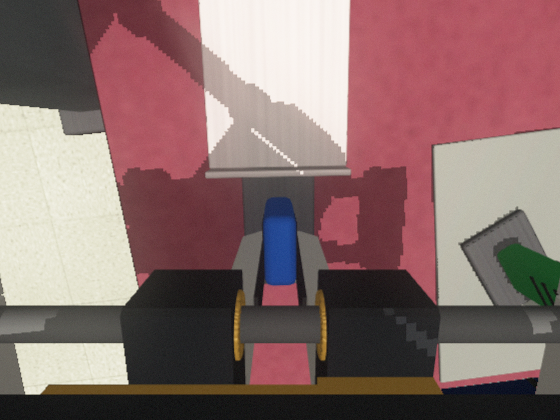

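```bash
python3 - <<'E'
from h import *
im,C=load('w24')
p=plane(C,[(200,5),(349,5),(208,166),(348,166)],.003); print(np.round(p*1000,1).tolist()); m=(p[0]+p[1])/2-(p[2]+p[3])/2; print(np.degrees(np.arctan2(m[1],m[0])), (p[2]+p[3])/2)
h=plane(C,[(206,177),(351,174)],.016);print(h*1000,h.mean(0),np.linalg.norm(h[0]-h[1]))
d=np.array([np.cos(np.radians(84)),np.sin(np.radians(84)),0]); print('grip est',h.mean(0)-d*.032)
shot('top','t24'); crop('t24',300,200,440,290,5,'t24a')
E
```

```text
[[390.7, -159.1, 3.0], [472.6, -167.1, 3.0], [381.6, -246.9, 3.0], [466.2, -256.3, 3.0]]
85.00149875892863 [ 0.42390615 -0.25160549  0.003     ]
[[ 381.98055851 -251.87930005   16.        ]
 [ 464.70195293 -259.48353794   16.        ]] [ 0.42334126 -0.25568142  0.016     ] 0.0830701723254112
grip est [ 0.41999634 -0.28750612  0.016     ]
```

View pics/t24a.png

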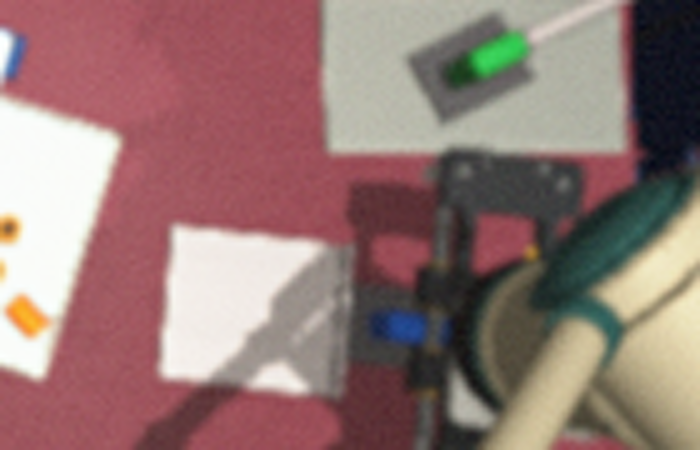

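```bash
cat > lift.py <<'E'
from h import *
def lifter():
    Rg=Ro.from_euler('xyz',[178.04,-1.64,83.9],degrees=True); pg=np.array([.4214,-.2935,.0296])
    Rd=Ro.from_euler('z',84.4,degrees=True); pd=np.array([.420,-.2875,.042])
    s=manip.observe(); Rn=Ro.from_euler('xyz',s['eef_rot'],degrees=True)
    return Rn*Rg.inv()*Rd, s['tcp_pos']+(Rn*Rg.inv()).apply(pd-pg)
if __name__=='__main__':
    R,p=lifter(); e=R.as_euler('ZYX',degrees=True)
    f=p+R.apply([.13,0,-.042]); b=p+R.apply([-.04,0,-.042]); h=p+R.apply([.035,0,-.042])
    print('t %.2f F'%manip.observe()['time_s'],np.round(manip.observe()['force'],1))
    print('grip',np.round(p,4),'front',np.round(f,4),'heel',np.round(h,4),'tail z',round(b[2],4),'yaw %.2f pitchdown %.2f roll %.2f'%tuple(e))
E
python3 lift.py; python3 go.py .412 -.27 .06 72.0 5
```

```text
t 18.32 F [-1.8 -0.2  4.7]
grip [ 0.42   -0.2875  0.042 ] front [ 0.4327 -0.1582 -0.    ] heel [ 0.4234 -0.2527 -0.    ] tail z -0.0 yaw 84.39 pitchdown 0.00 roll -0.01
t 18.32 pos [ 0.4214 -0.2935  0.0296] rot [178.03  -1.64  83.89] F [-1.8 -0.2  4.7] w 0.0158 n 5
[G,0.47,-0.22,-0.60,0.041]
[G,0.46,-0.23,-0.60,0.041]
[G,0.44,-0.25,-0.61,0.041]
[G,0.43,-0.27,-0.61,0.041]
[G,0.42,-0.29,-0.61,0.041]
```

>>> play_rows:
  motion:
    - [[-1,0,0,-0.5,0],[-1,0.5,-0.2,-0.8,0.04],[-1,0.5,-0.3,-0.8,0.05],[-1,0.4,-0.3,-0.5,0.06],[-1,0.4,-0.3,0,0.06]]

```text
time_s: 18.73
tcp_pos: [0.4141, -0.2743, 0.0566]
eef_rot: [178.3, -2.1, 71.2]
force: [-0.1, 0.9, -1.9]
grip_width: 0.0153
```

```bash
python3 lift.py; python3 - <<'E'
from h import *
im,C=shot('wrist','w25'); shot('top','t25'); crop('t25',270,200,410,290,5.5,'t25a')
E
```

```text
t 18.73 F [-0.1  0.9 -1.9]
grip [ 0.414  -0.2682  0.069 ] front [ 0.4548 -0.1444  0.0281] heel [ 0.425  -0.2346  0.0273] tail z 0.0267 yaw 71.68 pitchdown -0.48 roll 0.23
```

View pics/w25.png

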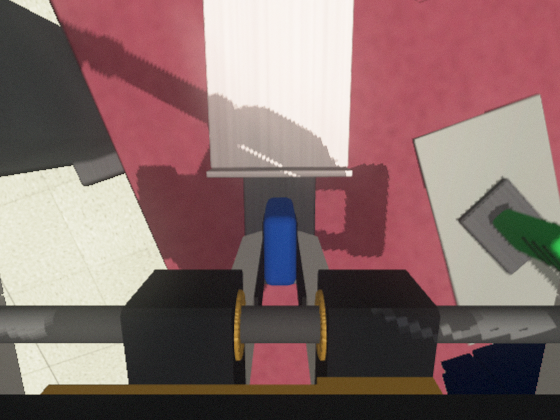

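View pics/t25a.png

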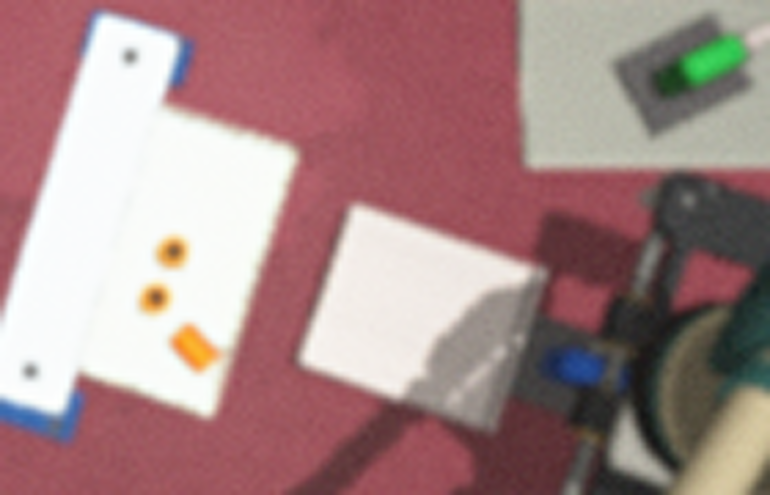

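```bash
cat > rel.py <<'E'
from h import *
import sys
# args: name zblade  then crop-pixels: blade c1 c2, pan c1 c2 (crop 270,200,5.5)
def rel(name,zb,b,pn,o=(270,200),s=5.5):
    im,C=load(name); g=lambda p:np.array(p,float)/s+o
    b=plane(C,g(b),zb); p=plane(C,g(pn),.0205)
    e=p[0]-p[1]; ya=np.degrees(np.arctan2(e[1],e[0])); be=b[0]-b[1]; yb=np.degrees(np.arctan2(be[1],be[0]))
    ex=np.array([-np.sin(np.radians(ya)),np.cos(np.radians(ya))]); ey=np.array([np.cos(np.radians(ya)),np.sin(np.radians(ya))])
    d=(p.mean(0)-b.mean(0))[:2]
    print('pan yaw+180 %.2f blade yaw %.2f gap fwd %.1f mm, right(+)/lat %.1f mm'%(ya+90,yb+90,1000*d@ex,1000*d@ey),'len',np.linalg.norm(e),np.linalg.norm(be)); print('panmid',p.mean(0),'blademid',b.mean(0))
E
python3 - <<'E'
from rel import rel
rel('t25',.031,[(352,205),(300,362)],[(299,150),(213,415)])
E
```

```text
pan yaw+180 72.34 blade yaw 71.73 gap fwd 32.8 mm, right(+)/lat -9.7 mm len 0.14145885114230208 0.08321597180668823
panmid [ 0.45859911 -0.11163436  0.0205    ] blademid [ 0.45790082 -0.14586303  0.031     ]
```

>>> play_rows:
  motion:
    - [[-1,0,-0.4,0.4,-0.01],[-1,0,-0.4,0.6,0],[-1,0,-0.2,0.6,0],[-1,0,0,0.5,0],[-1,0,0,0.2,0]]

```text
time_s: 19.25
tcp_pos: [0.4041, -0.2695, 0.03]
eef_rot: [178.3, -2.2, 72.3]
force: [-0.2, 0.5, -1.6]
grip_width: 0.0157
```

```bash
python3 lift.py; python3 - <<'E'
from h import *
shot('top','t26'); crop('t26',270,200,410,290,5.5,'t26a')
shot('side','s26'); crop('s26',260,130,380,240,6,'s26a')
E
```

```text
t 19.25 F [-0.2  0.5 -1.6]
grip [ 0.404  -0.2634  0.0424] front [ 0.4424 -0.1388  0.0016] heel [ 0.4142 -0.2296  0.0008] tail z 0.0001 yaw 72.77 pitchdown -0.52 roll 0.27
```

View pics/t26a.png

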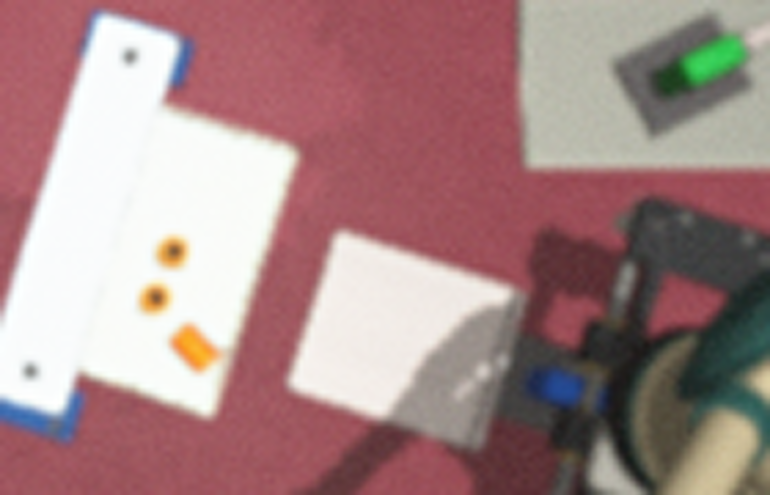

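View pics/s26a.png

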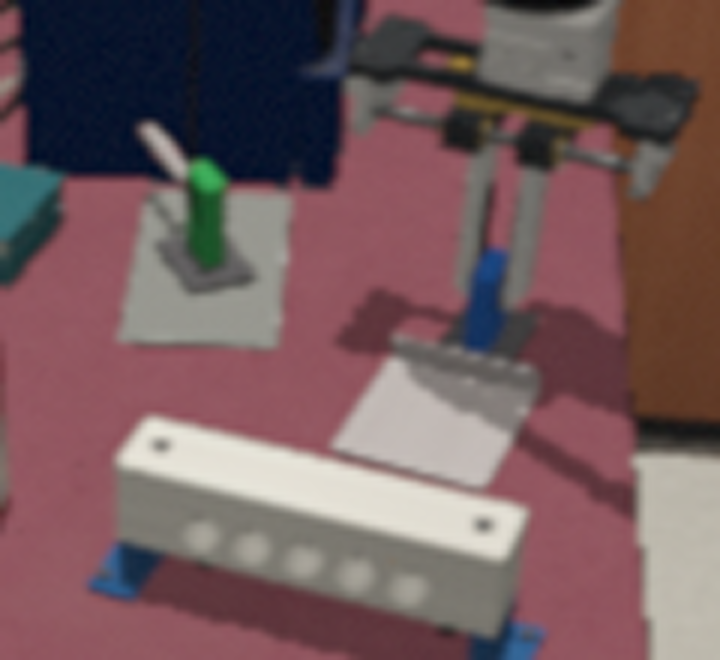

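```bash
python3 - <<'E'
from rel import rel
rel('t26',.0045,[(339,231),(289,385)],[(299,150),(213,415)])
E
```

```text
pan yaw+180 72.34 blade yaw 72.08 gap fwd 33.1 mm, right(+)/lat 2.2 mm len 0.14145885114230208 0.08316713598471324
panmid [ 0.45859911 -0.11163436  0.0205    ] blademid [ 0.44648628 -0.14250028  0.0045    ]
```

>>> play_rows:
  motion:
    - [[-1,1.0,0.05,0.03,0],[-1,1.3,0.05,0.05,0],[-1,1.3,0,0.05,0],[-1,1.0,0,0.04,0],[-1,0.3,0,0.01,0]]

```text
time_s: 19.77
tcp_pos: [0.4224, -0.2214, 0.0304]
eef_rot: [178.2, -2.2, 72.1]
force: [-1.2, -1.1, -1.6]
grip_width: 0.0158
```

```bash
python3 lift.py; python3 - <<'E'
from h import *
shot('top','t27'); crop('t27',270,200,410,290,5.5,'t27a')
E
```

```text
t 19.77 F [-1.2 -1.1 -1.6]
grip [ 0.4223 -0.2154  0.0428] front [ 0.4612 -0.0909  0.002 ] heel [ 0.4327 -0.1816  0.0012] tail z 0.0005 yaw 72.59 pitchdown -0.53 roll 0.19
```

View pics/t27a.png

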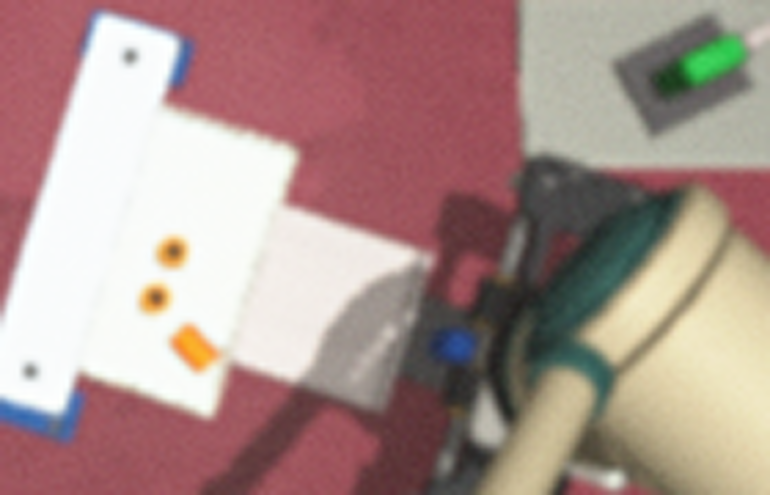

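>>> play_rows:
  motion:
    - [[-1,1.0,0,0.04,0],[-1,1.3,0,0.05,0],[-1,1.3,0,0.05,0],[-1,1.2,0,0.05,0],[-1,1.0,0,0.04,0]]

```text
time_s: 20.23
tcp_pos: [0.4425, -0.1649, 0.031]
eef_rot: [178.1, -2.1, 71.9]
force: [-0.3, 0.6, -1.8]
grip_width: 0.0158
```

```bash
python3 lift.py; python3 - <<'E'
from h import *
shot('top','t28'); crop('t28',270,200,410,290,5.5,'t28a')
E
```

```text
t 20.23 F [-0.3  0.6 -1.8]
grip [ 0.4423 -0.1589  0.0434] front [ 0.4816 -0.0346  0.0024] heel [ 0.453  -0.1252  0.0017] tail z 0.0011 yaw 72.44 pitchdown -0.44 roll 0.01
```

View pics/t28a.png

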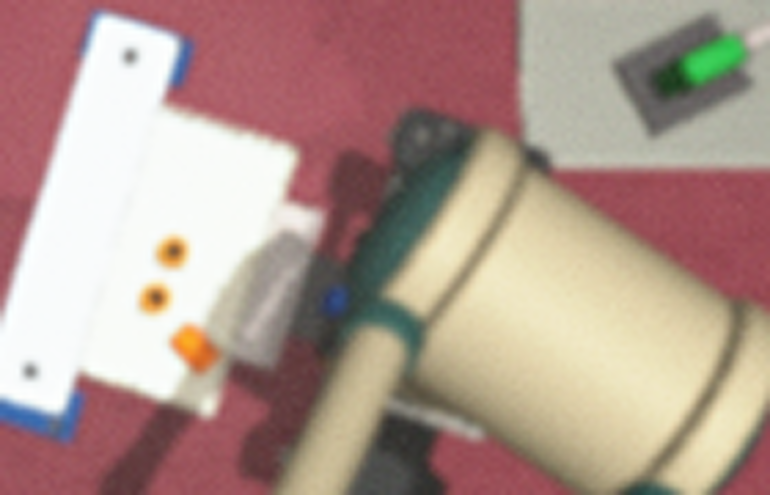

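>>> play_rows:
  motion:
    - [[-1,0.6,0,0.03,0],[-1,0.5,0,0.03,0],[-1,0.2,0,0.01,0],[-1,0,0,0,0],[-1,0,0,0,0]]

```text
time_s: 20.7
tcp_pos: [0.4473, -0.1498, 0.0309]
eef_rot: [178.1, -2.1, 72.0]
force: [-0.3, 0.5, -1.8]
grip_width: 0.0159
```

```bash
python3 lift.py; python3 - <<'E'
from h import *
shot('top','t29'); crop('t29',270,200,410,290,5.5,'t29a')
E
```

```text
t 20.70 F [-0.3  0.5 -1.8]
grip [ 0.4472 -0.1437  0.0433] front [ 0.4863 -0.0194  0.0024] heel [ 0.4578 -0.11    0.0016] tail z 0.001 yaw 72.55 pitchdown -0.47 roll 0.01
```

View pics/t29a.png

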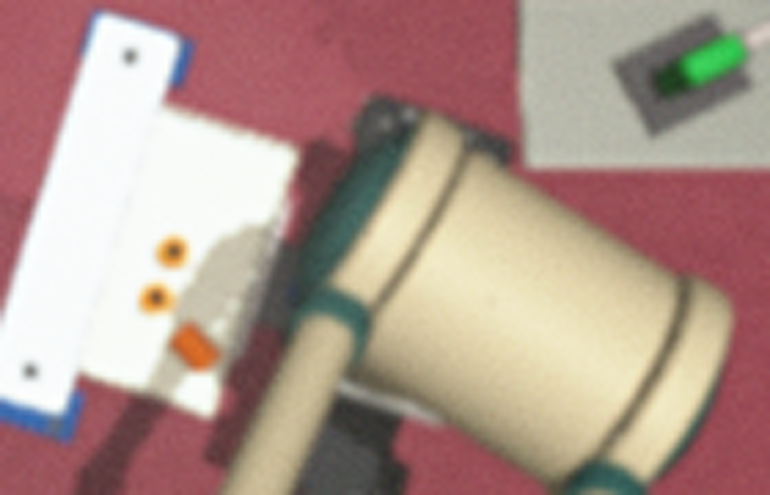

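>>> play_rows:
  motion:
    - [[-1,0,0,-0.2,0],[-1,0,0,-0.3,0],[-1,0,0,-0.3,0],[-1,0,0,-0.2,0],[-1,0,0,0,0]]

```text
time_s: 21.17
tcp_pos: [0.4459, -0.1513, 0.0412]
eef_rot: [178.1, -2.1, 72.0]
force: [0.1, 0.3, -2.6]
grip_width: 0.0156
```

```bash
python3 lift.py
```

```text
t 21.17 F [ 0.1  0.3 -2.6]
grip [ 0.4457 -0.1453  0.0536] front [ 0.485  -0.021   0.0126] heel [ 0.4563 -0.1116  0.0119] tail z 0.0113 yaw 72.45 pitchdown -0.43 roll 0.10
```

>>> play_rows:
  motion:
    - [[-1,-0.3,0,0,0],[-1,-0.6,0,0,0],[-1,-0.9,0,-0.02,0],[-1,-1.0,0,-0.03,0],[-1,-1.0,0,-0.03,0]]

```text
time_s: 21.58
tcp_pos: [0.4328, -0.1893, 0.0404]
eef_rot: [178.2, -2.1, 72.1]
force: [-0.0, -0.1, -4.2]
grip_width: 0.0158
```

```bash
python3 lift.py; python3 - <<'E'
from h import *
shot('top','t30'); crop('t30',270,200,410,290,5.5,'t30a')
shot('side','s30'); crop('s30',260,130,380,240,6,'s30a')
E
```

```text
t 21.58 F [-0.  -0.1 -4.2]
grip [ 0.4327 -0.1832  0.0529] front [ 0.4714 -0.0588  0.0118] heel [ 0.4431 -0.1495  0.0111] tail z 0.0106 yaw 72.64 pitchdown -0.41 roll 0.14
```

View pics/t30a.png

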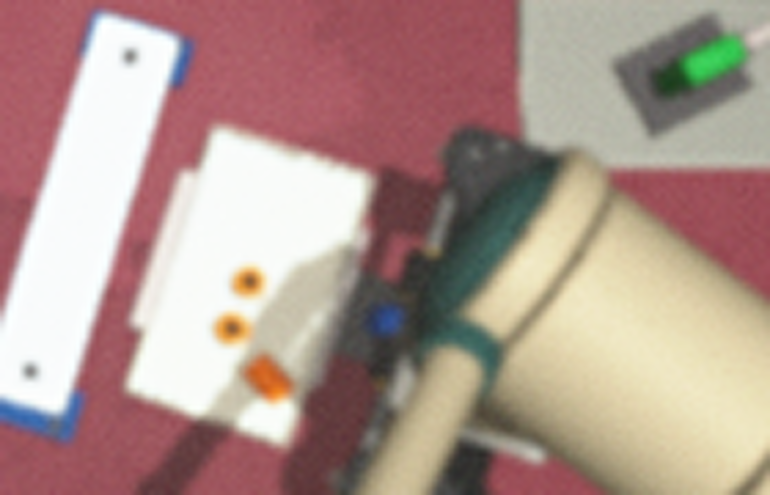

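View pics/s30a.png

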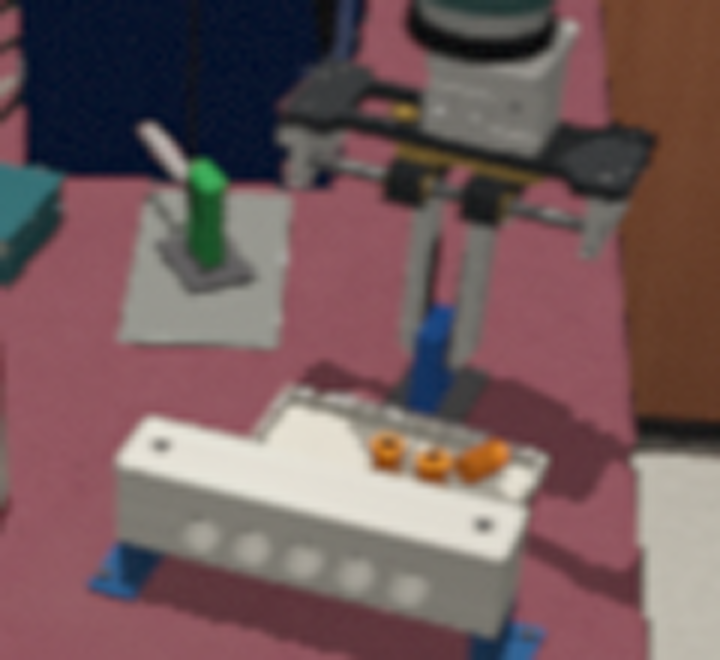

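>>> play_rows:
  motion:
    - [[-1,-0.7,0,-0.3,0],[-1,-0.4,0,-0.7,0],[-1,-0.2,0,-1.1,0],[-1,0,0,-1.4,0],[-1,0,0,-1.5,0]]

```text
time_s: 22.1
tcp_pos: [0.4232, -0.2048, 0.0898]
eef_rot: [178.6, -2.2, 71.8]
force: [0.9, 0.4, -3.1]
grip_width: 0.0155
```

```bash
python3 lift.py
```

```text
t 22.10 F [ 0.9  0.4 -3.1]
grip [ 0.4232 -0.1988  0.1023] front [ 0.4624 -0.0744  0.0616] heel [ 0.4335 -0.1649  0.0606] tail z 0.0599 yaw 72.35 pitchdown -0.56 roll 0.58
```

>>> play_rows:
  motion:
    - [[-1,0,0,-1.5,0],[-1,0,0,-1.5,0],[-1,0,0,-1.4,0],[-1,0,0,-1.0,0],[-1,0,0,-0.5,0]]

```text
time_s: 22.52
tcp_pos: [0.4209, -0.2081, 0.1562]
eef_rot: [178.4, -2.1, 71.8]
force: [-0.4, -0.4, -3.7]
grip_width: 0.016
```

```bash
python3 lift.py; python3 - <<'E'
from h import *
shot('top','t31'); crop('t31',240,200,380,290,5.5,'t31a')
E
```

```text
t 22.52 F [-0.4 -0.4 -3.7]
grip [ 0.4208 -0.2021  0.1687] front [ 0.4602 -0.0778  0.1277] heel [ 0.4313 -0.1683  0.127 ] tail z 0.1264 yaw 72.33 pitchdown -0.46 roll 0.31
```

View pics/t31a.png

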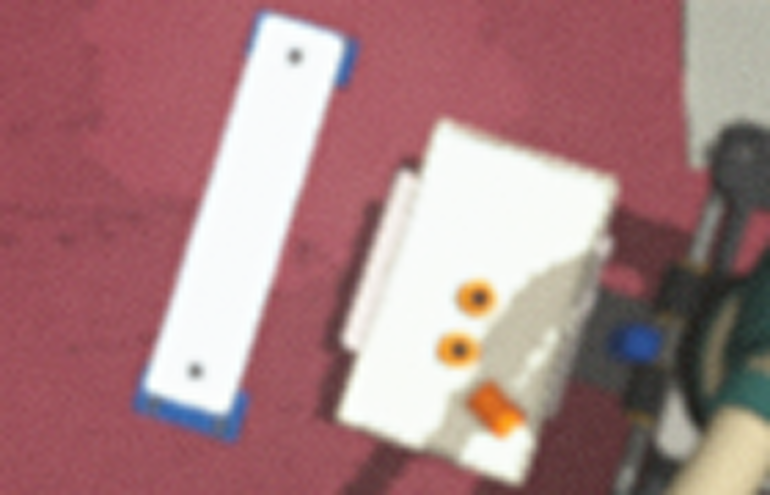

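>>> play_rows:
  motion:
    - [[-1,0.3,0,0,0],[-1,0.6,0,0.02,0],[-1,1.0,-0.1,0.03,-0.005],[-1,1.4,-0.2,0.05,-0.01],[-1,1.8,-0.4,0.06,-0.01]]

```text
time_s: 22.98
tcp_pos: [0.43, -0.1568, 0.1552]
eef_rot: [178.3, -2.0, 73.1]
force: [1.1, -0.2, -3.9]
grip_width: 0.0156
```

```bash
python3 lift.py; python3 go.py .4346 .228 .156 82.2 17 | head -3
```

```text
t 22.98 F [ 1.1 -0.2 -3.9]
grip [ 0.4298 -0.1507  0.1677] front [ 0.4664 -0.0257  0.1265] heel [ 0.4396 -0.1168  0.1259] tail z 0.1254 yaw 73.57 pitchdown -0.38 roll 0.29
t 22.98 pos [ 0.43   -0.1568  0.1552] rot [178.33  -2.01  73.06] F [ 1.1 -0.2 -3.9] w 0.0156 n 17
[G,2.17,-0.64,0.05,-0.009]
[G,2.18,-0.61,0.05,-0.009]
```

>>> play_rows:
  motion:
    - [[-1,2.0,-0.6,0.05,-0.01],[-1,2.1,-0.6,0.05,-0.01],[-1,2.1,-0.6,0.05,-0.01],[-1,2.1,-0.6,0.05,-0.01],[-1,2.1,-0.5,0.05,-0.01]]

```text
time_s: 23.4
tcp_pos: [0.4269, -0.0389, 0.1512]
eef_rot: [178.8, -2.1, 76.1]
force: [0.5, 0.6, -4.5]
grip_width: 0.0154
```

```bash
python3 lift.py; python3 go.py .4346 .228 .156 82.2 12 | head -3; python3 - <<'E'
from h import *
shot('top','t32'); crop('t32',200,170,340,290,5,'t32a')
E
```

```text
t 23.40 F [ 0.5  0.6 -4.5]
grip [ 0.4265 -0.0329  0.1637] front [0.4562 0.094  0.1229] heel [0.4341 0.0016 0.122 ] tail z 0.1214 yaw 76.58 pitchdown -0.51 roll 0.79
t 23.40 pos [ 0.4269 -0.0389  0.1512] rot [178.83  -2.14  76.06] F [ 0.5  0.6 -4.5] w 0.0154 n 12
[G,2.17,-0.47,0.03,-0.009]
[G,2.18,-0.46,0.03,-0.009]
```

View pics/t32a.png

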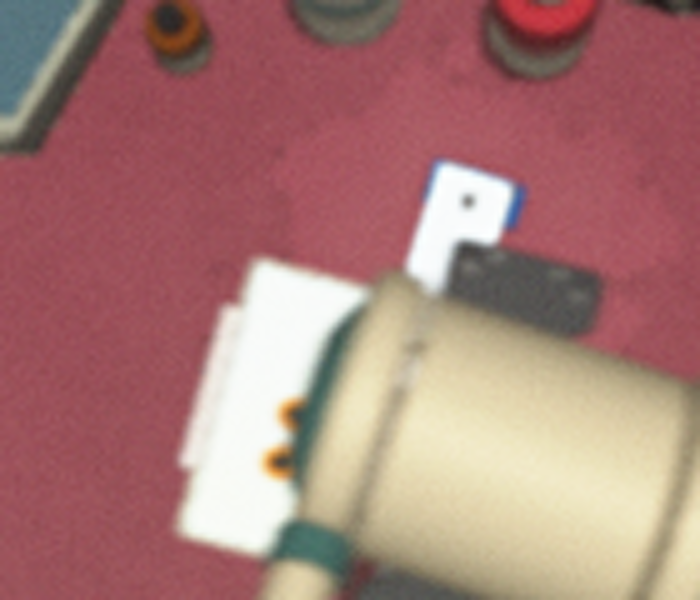

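>>> play_rows:
  motion:
    - [[-1,2.1,-0.5,0,-0.01],[-1,2.1,-0.4,0,-0.01],[-1,2.1,-0.4,0,-0.01],[-1,2.1,-0.3,0,-0.01],[-1,2.1,-0.3,0,-0.01]]

```text
time_s: 23.87
tcp_pos: [0.425, 0.0793, 0.1512]
eef_rot: [179.4, -2.3, 79.2]
force: [0.3, 0.0, -3.6]
grip_width: 0.0159
```

>>> play_rows:
  motion:
    - [[-1,2.0,-0.3,0,-0.01],[-1,1.9,-0.3,0,-0.01],[-1,1.8,-0.2,0,-0.01],[-1,1.6,-0.2,0,-0.01],[-1,1.4,-0.1,0,-0.01]]

```text
time_s: 24.28
tcp_pos: [0.4215, 0.1761, 0.1505]
eef_rot: [-180.0, -2.2, 82.6]
force: [-0.3, -0.1, -3.4]
grip_width: 0.0157
```

```bash
python3 lift.py; python3 go.py .4346 .228 .156 82.2 5 | head -3
```

```text
t 24.28 F [-0.3 -0.1 -3.4]
grip [0.4206 0.1819 0.1631] front [0.4348 0.3116 0.1224] heel [0.4234 0.2173 0.1214] tail z 0.1207 yaw 83.12 pitchdown -0.60 roll 1.98
t 24.28 pos [0.4215 0.1761 0.1505] rot [-179.97   -2.23   82.56] F [-0.3 -0.1 -3.4] w 0.0157 n 5
[G,1.07,0.13,-0.07,0.001]
[G,1.07,0.12,-0.07,0.001]
```

>>> play_rows:
  motion:
    - [[-1,1.2,0.1,0,0],[-1,1.0,0.2,0,0],[-1,0.8,0.2,0,0],[-1,0.5,0.2,0,0],[-1,0.2,0.1,0,0]]

```text
time_s: 24.7
tcp_pos: [0.4295, 0.218, 0.1486]
eef_rot: [-179.4, -2.1, 82.9]
force: [0.1, 0.9, -3.5]
grip_width: 0.0153
```

```bash
python3 lift.py; python3 - <<'E'
from h import *
shot('top','t33'); crop('t33',110,170,270,290,5,'t33a')
shot('side','s33'); crop('s33',230,200,390,360,4.5,'s33a')
E
```

```text
t 24.70 F [ 0.1  0.9 -3.5]
grip [0.4288 0.2239 0.1611] front [0.4417 0.3536 0.1203] heel [0.4309 0.2592 0.1195] tail z 0.1188 yaw 83.51 pitchdown -0.51 roll 2.52
```

View pics/t33a.png

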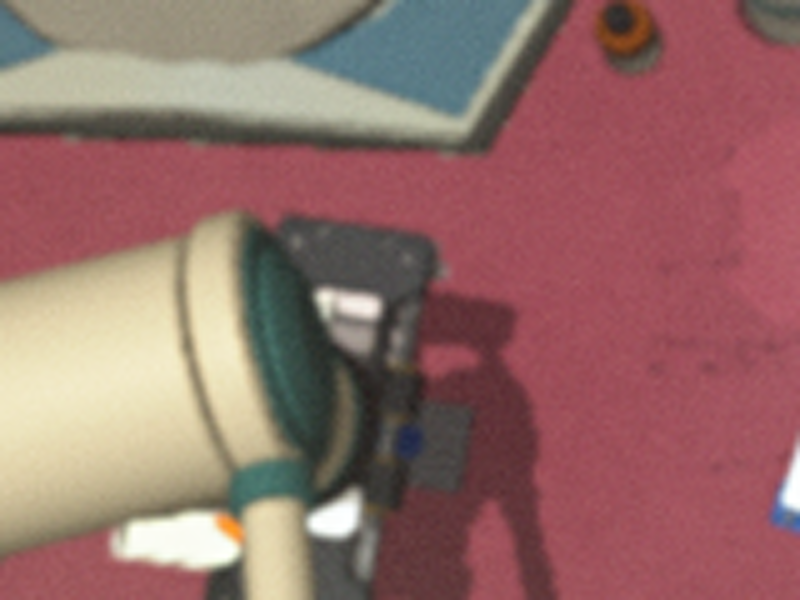

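View pics/s33a.png

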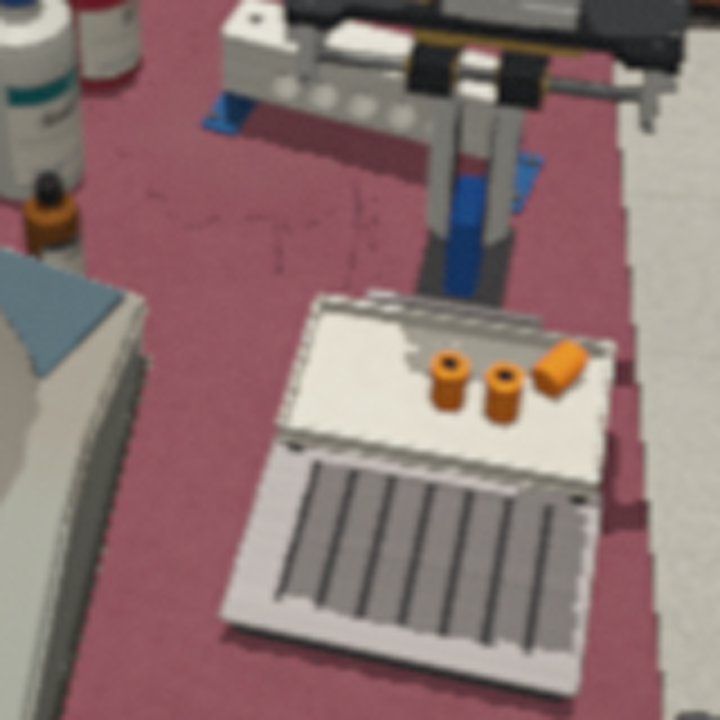

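```bash
python3 - <<'E'
from h import *
crop('b_side',270,285,380,365,7,'st1')
im,C=load('s33'); g=lambda p:np.array(p,float)/4.5+[230,200]
p=plane(C,g([(278,432),(597,487),(613,343),(318,298)]),.1355); print(np.round(p*1000,1).tolist(),p.mean(0),[round(np.linalg.norm(p[i]-p[i-1])*1000,1) for i in range(4)])
e=p[1]-p[0]; print(np.degrees(np.arctan2(-e[1],-e[0])))
E
```

```text
[[510.3, 347.5, 135.5], [370.9, 362.2, 135.5], [360.2, 275.6, 135.5], [499.6, 261.9, 135.5]] [0.43522081 0.31180507 0.1355    ] [np.float64(86.3), np.float64(140.2), np.float64(87.2), np.float64(140.1)]
-5.997784987414353
```

View pics/st1.png

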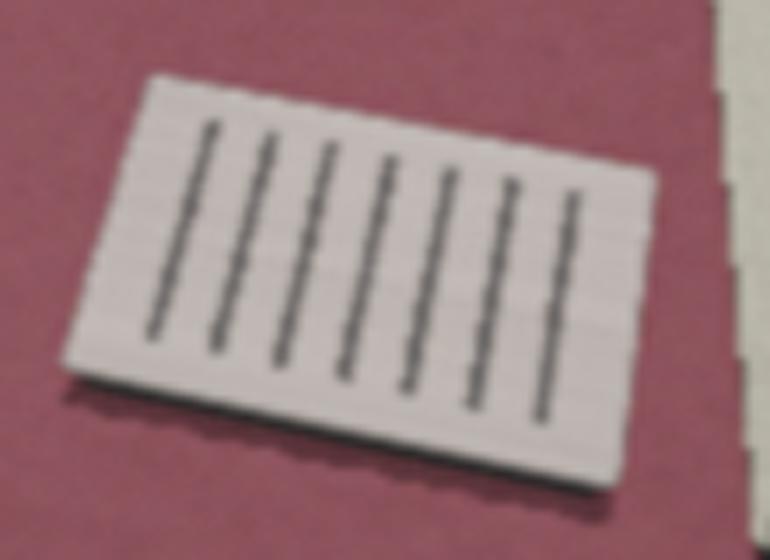

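```bash
python3 - <<'E'
from h import *
im,C=load('b_side'); g=lambda p:np.array(p,float)/7+[270,285]
p=plane(C,g([(64,370),(615,491),(657,170),(152,75)]),.02); print(np.round(p*1000,1).tolist(),p.mean(0),[round(np.linalg.norm(p[i]-p[i-1])*1000,1) for i in range(4)])
for e in (p[0]-p[1],p[3]-p[2]): print(np.degrees(np.arctan2(e[1],e[0])))
E
```

```text
[[534.7, 366.4, 20.0], [368.7, 388.6, 20.0], [351.5, 267.4, 20.0], [519.8, 246.4, 20.0]] [0.44367663 0.31722169 0.02      ] [np.float64(120.9), np.float64(167.5), np.float64(122.4), np.float64(169.6)]
-7.62560150747804
-7.123029538889352
```

>>> play_rows:
  motion:
    - [[-1,0.2,0.3,0.4,0.01],[-1,0.2,0.3,0.8,0.01],[-1,0.1,0.2,1.2,0],[-1,0,0.1,1.4,0],[-1,0,0,1.4,0]]

```text
time_s: 25.22
tcp_pos: [0.4432, 0.2219, 0.0964]
eef_rot: [-179.8, -2.2, 81.4]
force: [-0.3, 0.2, -3.1]
grip_width: 0.0157
```

```bash
python3 lift.py
```

```text
t 25.22 F [-0.3  0.2 -3.1]
grip [0.4425 0.2277 0.1089] front [0.4592 0.3571 0.0683] heel [0.4459 0.263  0.0673] tail z 0.0665 yaw 81.93 pitchdown -0.60 roll 2.14
```

>>> play_rows:
  motion:
    - [[-1,0,-0.1,0.8,0],[-1,0,-0.1,0.7,0],[-1,0,-0.1,0.5,0],[-1,0,-0.1,0.3,0],[-1,0,0,0,0]]

```text
time_s: 25.63
tcp_pos: [0.4372, 0.2213, 0.0679]
eef_rot: [-179.4, -2.0, 81.1]
force: [0.1, -1.2, -3.5]
grip_width: 0.0154
```

```bash
python3 lift.py; python3 - <<'E'
from h import *
shot('side','s34'); crop('s34',260,235,390,365,6,'s34a')
E
```

```text
t 25.63 F [ 0.1 -1.2 -3.5]
grip [0.4366 0.2272 0.0804] front [0.4536 0.3564 0.0393] heel [0.4399 0.2624 0.0387] tail z 0.0381 yaw 81.69 pitchdown -0.40 roll 2.51
```

View pics/s34a.png

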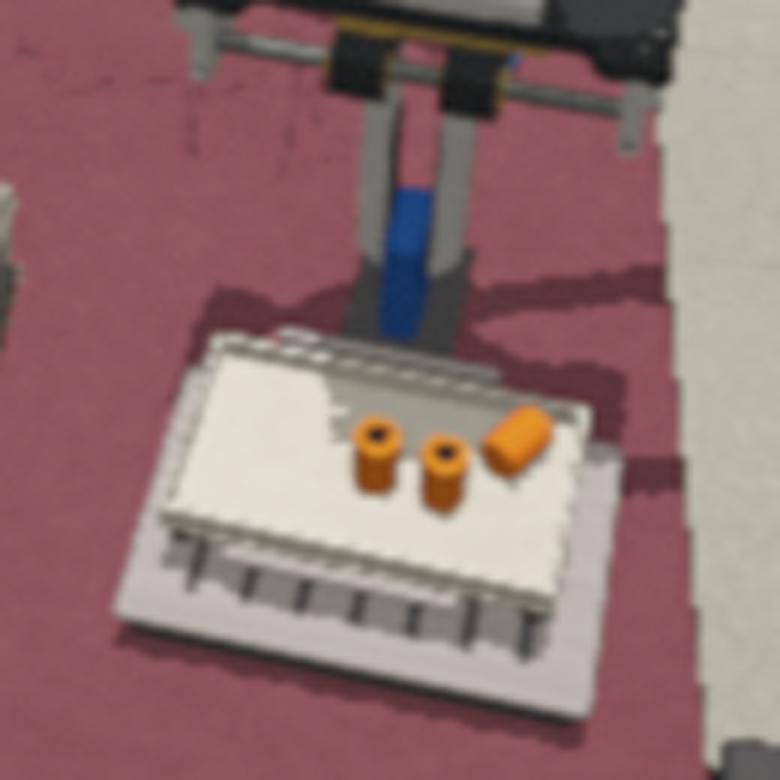

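```bash
cat > ps.py <<'E'
from h import *
def ps(name,pix,zr,o=(260,235),s=6):
    im,C=load(name); g=lambda p:np.array(p,float)/s+o
    p=plane(C,g(pix),zr); c=p.mean(0); 
    e=(p[0]-p[1]+p[3]-p[2]); ya=np.degrees(np.arctan2(e[1],e[0]))
    print(np.round(p*1000,1).tolist(),[round(np.linalg.norm(p[i]-p[i-1])*1000,1) for i in range(4)])
    S=np.array([.4437,.3172]); d=S-c[:2]; a=np.radians(-7.3)
    print('pan c',c,'ydir %.2f'%ya,'need fwd(+lifter x) %.1f  toward +tool y %.1f, world yaw %.1f'%(1000*(d@[-np.sin(a),np.cos(a)]),1000*(d@[np.cos(a),np.sin(a)]),-7.3-ya))
E
python3 - <<'E'
from ps import *
ps('s34',[(162,517),(552,607),(592,408),(212,335)],.0545)
im,C=load('s34'); print(plane(C,np.array([(115,613),(588,717),(622,455)])/6+[260,235],.02)*1000)
E
```

```text
[[519.9, 347.5, 54.5], [383.6, 369.1, 54.5], [367.3, 280.1, 54.5], [510.2, 261.0, 54.5]] [np.float64(87.1), np.float64(138.0), np.float64(90.5), np.float64(144.2)]
pan c [0.44525255 0.31442722 0.0545    ] ydir -8.30 need fwd(+lifter x) 2.6  toward +tool y -1.9, world yaw 1.0
[[534.88358914 364.66909339  20.        ]
 [368.32161294 387.09016644  20.        ]
 [352.14718678 271.97842719  20.        ]]
```

>>> play_rows:
  motion:
    - [[-1,0.2,-0.2,0.3,-0.015],[-1,0.1,-0.1,0.3,0],[-1,0,-0.1,0.2,0],[-1,0,0,0.1,0],[-1,0,0,0,0]]

```text
time_s: 26.1
tcp_pos: [0.4354, 0.2265, 0.0606]
eef_rot: [-179.8, -2.2, 82.1]
force: [-0.2, 0.2, -2.8]
grip_width: 0.0156
```

```bash
python3 lift.py; python3 - <<'E'
from h import *
shot('side','s35'); crop('s35',260,235,390,365,6,'s35a')
E
```

```text
t 26.10 F [-0.2  0.2 -2.8]
grip [0.4347 0.2324 0.0731] front [0.4497 0.3619 0.0324] heel [0.4376 0.2677 0.0315] tail z 0.0307 yaw 82.66 pitchdown -0.56 roll 2.17
```

View pics/s35a.png

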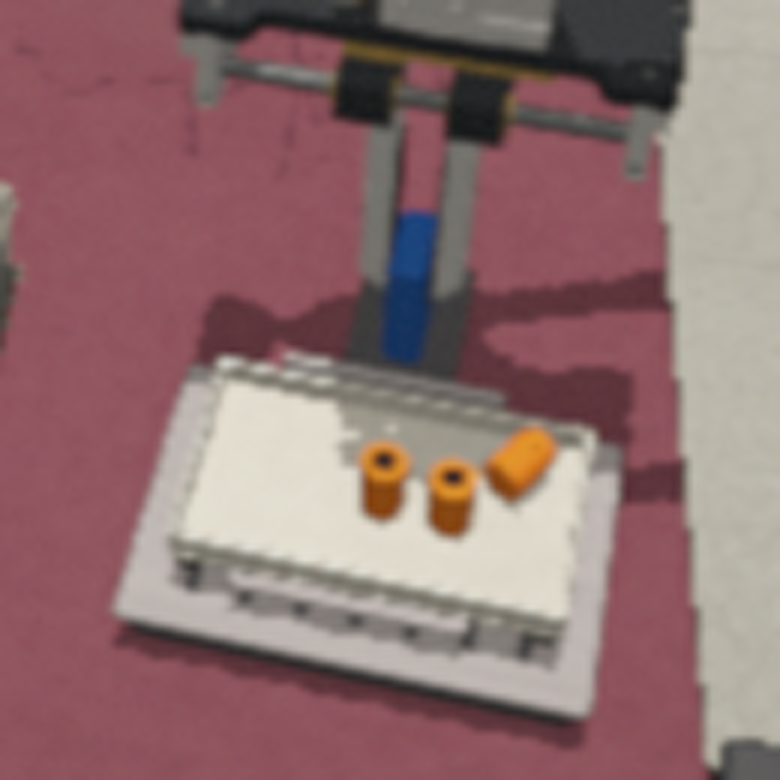

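```bash
python3 - <<'E'
from ps import *
ps('s35',[(172,542),(563,628),(596,432),(220,360)],.0475)
E
```

```text
[[515.7, 352.5, 47.5], [379.2, 372.1, 47.5], [365.3, 285.3, 47.5], [506.5, 266.9, 47.5]] [np.float64(86.1), np.float64(137.9), np.float64(87.9), np.float64(142.4)]
pan c [0.44169604 0.31917838 0.0475    ] ydir -7.79 need fwd(+lifter x) -1.7  toward +tool y 2.2, world yaw 0.5
```

>>> play_rows:
  motion:
    - [[-1,-0.1,0.1,0.25,0],[-1,-0.05,0.05,0.25,0],[-1,0,0,0.15,0],[-1,0,0,0.1,0],[-1,0,0,0,0]]

```text
time_s: 26.57
tcp_pos: [0.4378, 0.2253, 0.053]
eef_rot: [-179.9, -2.2, 82.1]
force: [-1.3, -0.5, -1.7]
grip_width: 0.0157
```

```bash
python3 lift.py
```

```text
t 26.57 F [-1.3 -0.5 -1.7]
grip [0.437  0.2311 0.0655] front [0.4522 0.3607 0.025 ] heel [0.44   0.2665 0.0239] tail z 0.0231 yaw 82.64 pitchdown -0.62 roll 2.07
```

>>> play_rows:
  motion:
    - [[-1,0,0,0.1,0],[-1,0,0,0.05,0],[-1,0,0,0,0],[-1,0,0,0,0],[-1,0,0,0,0]]

```text
time_s: 26.98
tcp_pos: [0.4391, 0.226, 0.0523]
eef_rot: [180.0, -2.4, 82.0]
force: [0.1, 0.5, -0.3]
grip_width: 0.0158
```

```bash
python3 lift.py; python3 - <<'E'
from h import *
shot('side','s36'); crop('s36',260,235,390,365,6,'s36a')
E
```

```text
t 26.98 F [ 0.1  0.5 -0.3]
grip [0.4383 0.2318 0.0648] front [0.4537 0.3614 0.0245] heel [0.4415 0.2672 0.0233] tail z 0.0223 yaw 82.59 pitchdown -0.73 roll 1.93
```

View pics/s36a.png

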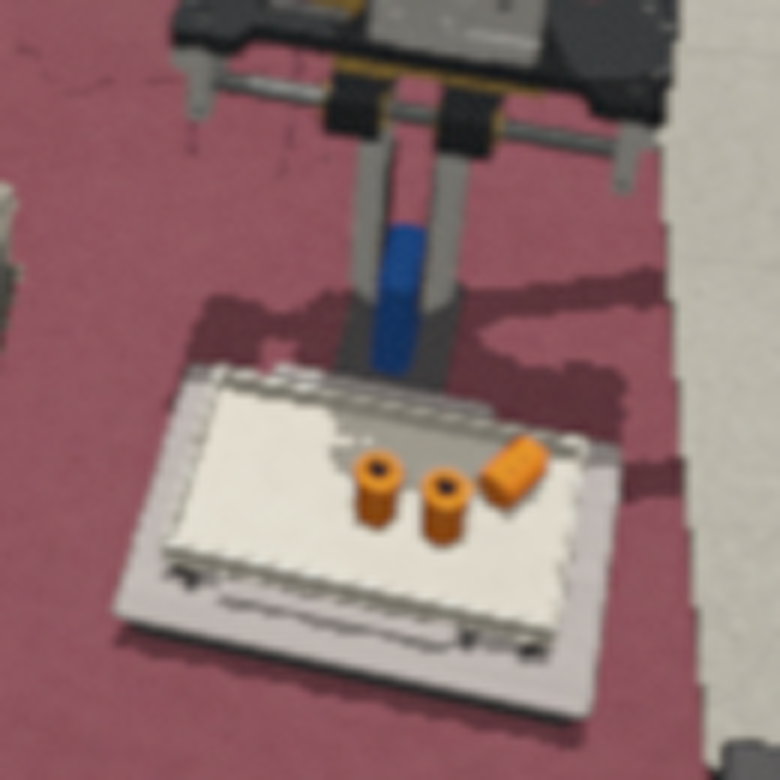

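```bash
python3 - <<'E'
from ps import *
ps('s36',[(165,553),(550,636),(587,440),(214,370)],.0405)
E
```

```text
[[518.3, 352.2, 40.5], [382.9, 370.8, 40.5], [367.8, 283.5, 40.5], [508.8, 266.0, 40.5]] [np.float64(86.7), np.float64(136.6), np.float64(88.5), np.float64(142.1)]
pan c [0.44444604 0.31812836 0.0405    ] ydir -7.44 need fwd(+lifter x) -1.0  toward +tool y -0.6, world yaw 0.1
```

>>> play_rows:
  motion:
    - [[-1,-0.3,0,-0.02,0],[-1,-0.4,0,-0.02,0],[-1,-0.4,0,-0.02,0],[-1,-0.3,0,-0.02,0],[-1,0,0,0,0]]

```text
time_s: 27.45
tcp_pos: [0.437, 0.2106, 0.0527]
eef_rot: [180.0, -2.3, 82.1]
force: [-0.2, -0.6, -2.1]
grip_width: 0.0154
```

```bash
python3 lift.py; python3 - <<'E'
from h import *
shot('side','s37'); crop('s37',260,235,390,365,6,'s37a')
E
```

```text
t 27.45 F [-0.2 -0.6 -2.1]
grip [0.4361 0.2165 0.0653] front [0.4515 0.3461 0.0249] heel [0.4393 0.2519 0.0237] tail z 0.0228 yaw 82.63 pitchdown -0.72 roll 1.92
```

View pics/s37a.png

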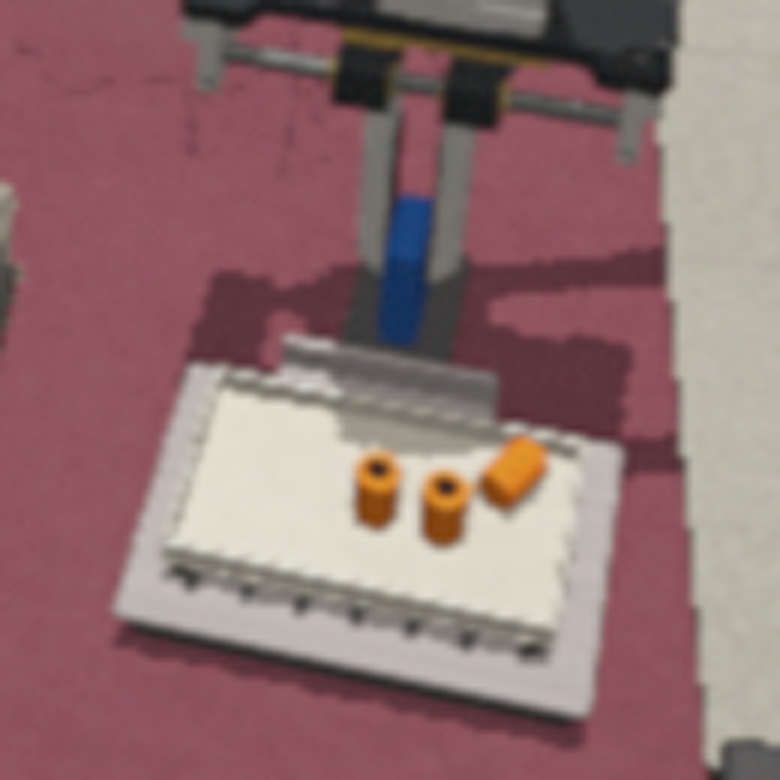

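>>> play_rows:
  motion:
    - [[-1,-0.6,0,-0.025,0],[-1,-1.0,0,-0.045,0],[-1,-1.3,0,-0.055,0],[-1,-1.5,0,-0.06,0],[-1,-1.3,0,-0.055,0]]

```text
time_s: 27.92
tcp_pos: [0.4289, 0.1522, 0.0526]
eef_rot: [179.9, -2.4, 82.3]
force: [0.7, 0.2, -1.5]
grip_width: 0.016
```

```bash
python3 lift.py
```

```text
t 27.92 F [ 0.7  0.2 -1.5]
grip [0.428  0.158  0.0651] front [0.4429 0.2877 0.0248] heel [0.4311 0.1935 0.0236] tail z 0.0226 yaw 82.86 pitchdown -0.76 roll 1.88
```

>>> play_rows:
  motion:
    - [[-1,-1.3,0,-0.055,0],[-1,-1.4,0,-0.06,0],[-1,-1.3,0,-0.055,0],[-1,-1.0,0,-0.04,0],[-1,-0.5,0,-0.02,0]]

```text
time_s: 28.33
tcp_pos: [0.4191, 0.0906, 0.0527]
eef_rot: [179.9, -2.3, 82.3]
force: [0.2, -0.3, -1.6]
grip_width: 0.0159
```

```bash
python3 lift.py; python3 - <<'E'
from h import *
shot('side','s38'); crop('s38',250,190,390,365,4,'s38a')
shot('top','t38'); crop('t38',110,190,310,300,4,'t38a')
E
```

```text
t 28.33 F [ 0.2 -0.3 -1.6]
grip [0.4183 0.0964 0.0652] front [0.4332 0.226  0.0247] heel [0.4213 0.1318 0.0236] tail z 0.0228 yaw 82.81 pitchdown -0.65 roll 1.90
```

View pics/s38a.png

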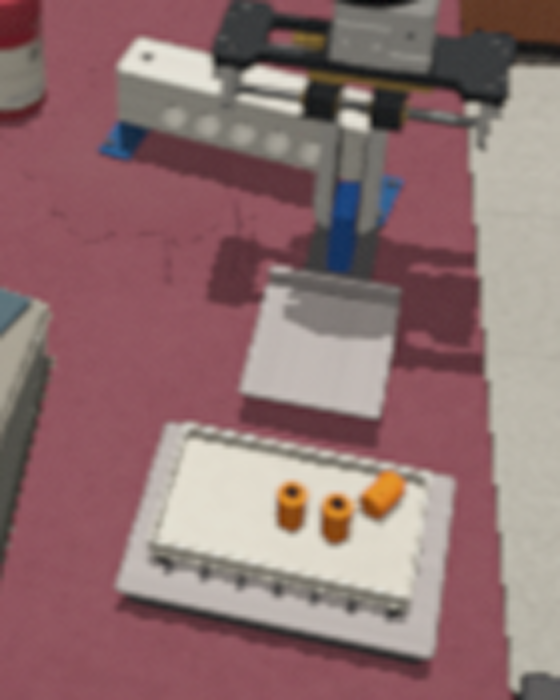

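View pics/t38a.png

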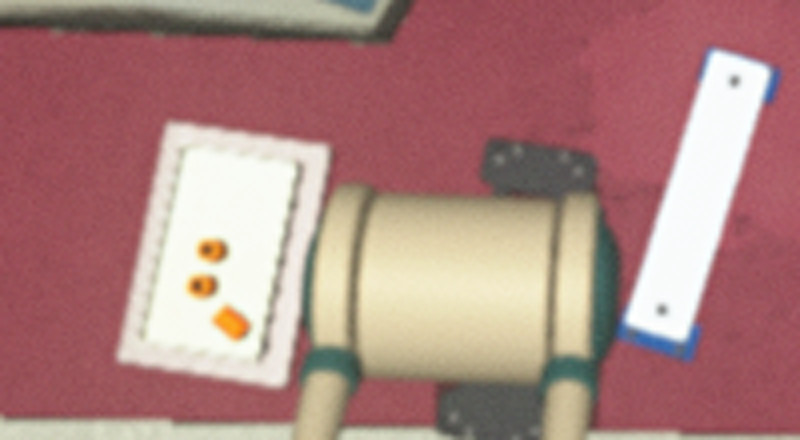

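>>> play_rows:
  motion:
    - [[-1,0,0,0.6,0],[-1,0,0,0.7,0],[-1,0,0,0.6,0],[-1,0,0,0.3,0],[-1,0,0,0.1,0]]

```text
time_s: 28.85
tcp_pos: [0.4208, 0.0934, 0.0288]
eef_rot: [179.8, -2.4, 82.3]
force: [-4.7, -1.0, 32.3]
grip_width: 0.0159
```

```bash
python3 lift.py
```

```text
t 28.85 F [-4.7 -1.  32.3]
grip [0.42   0.0992 0.0414] front [0.435  0.2289 0.0011] heel [ 4.231e-01  1.346e-01 -2.000e-04] tail z -0.0011 yaw 82.83 pitchdown -0.73 roll 1.77
```

>>> play_rows:
  motion:
    - [[-1,0,0,-0.1,0],[-0.6,0,0,0,0],[-0.3,0,0,0,0],[0,0,0,0,0],[0,0,0,0,0]]

```text
time_s: 29.27
tcp_pos: [0.4215, 0.0949, 0.0293]
eef_rot: [179.8, -2.4, 82.4]
force: [-0.0, -0.1, 0.1]
grip_width: 0.0356
```

>>> play_rows:
  motion:
    - [[0,0,0,-0.5,0],[0,0,0,-1.5,0],[0,0,0,-3,0],[0,0,0,-3.5,0],[0,0,0,-3.5,0]]

```text
time_s: 29.68
tcp_pos: [0.4137, 0.0899, 0.1471]
eef_rot: [-179.1, -2.2, 82.4]
force: [-0.1, 0.5, -0.6]
grip_width: 0.0469
```

>>> play_rows:
  motion:
    - [[0,0,0,-3,0],[0,-2,0,-2,0],[0,-3.5,0,0,0],[0,-3.5,0,0,0],[0,-3.5,0,0,0]]

```text
time_s: 30.1
tcp_pos: [0.4038, -0.0352, 0.2059]
eef_rot: [179.6, -2.4, 83.1]
force: [0.5, -0.3, 0.1]
grip_width: 0.0468
```

>>> play_rows:
  motion:
    - [[0,-3.5,-1.0,0,0],[0,-3.5,-1.0,0,0],[0,-2,0,0,0],[0,-1,0,0,0],[0,0,0,0,0]]

```text
time_s: 30.52
tcp_pos: [0.3694, -0.1424, 0.2041]
eef_rot: [179.3, -2.1, 82.8]
force: [0.1, -0.4, 0.0]
grip_width: 0.0469
```

```bash
python3 - <<'E'
from h import *
shot('side','s40'); crop('s40',180,100,390,365,2.2,'s40a')
shot('top','t40'); crop('t40',110,130,440,300,2.4,'t40a'); crop('t40',110,190,310,300,4,'t40b')
print(manip.observe()['force'])
E
```

```text
[-0.52047473 -0.54863531 -0.89109262]
```

View pics/s40a.png

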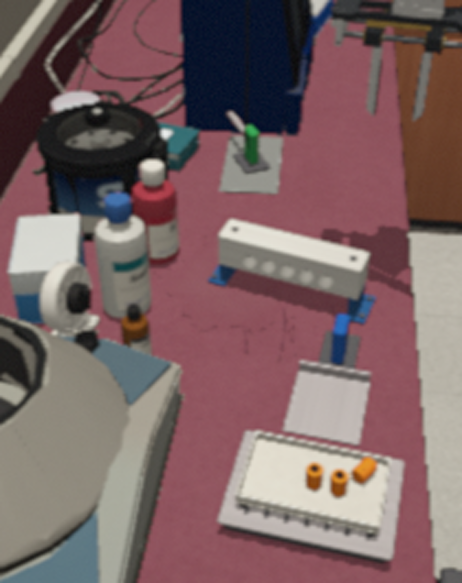

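View pics/t40a.png

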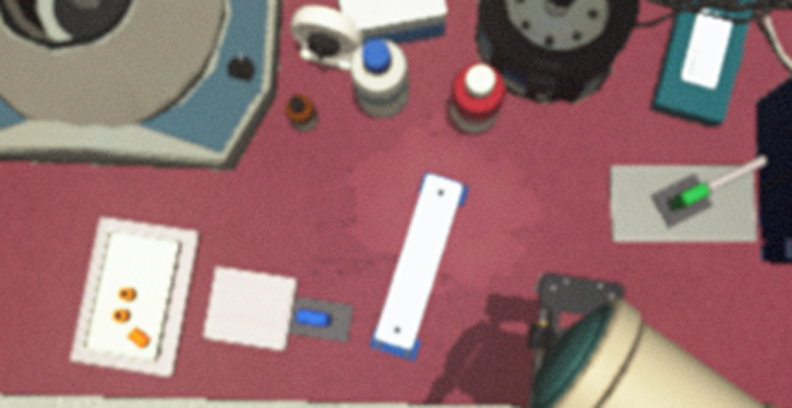

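View pics/t40b.png

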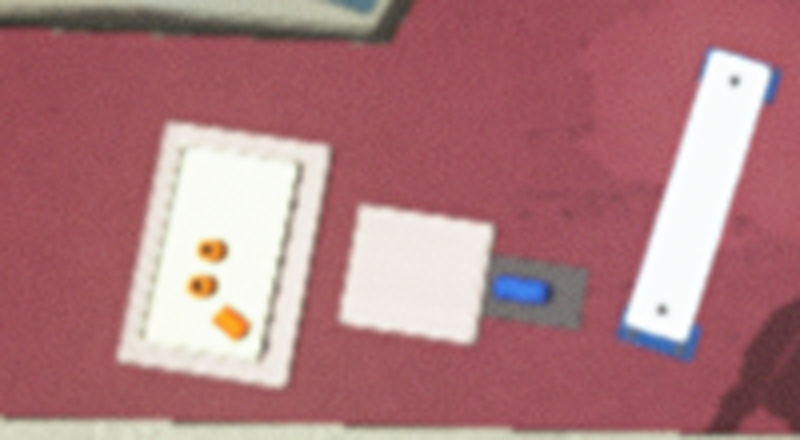

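```bash
python3 -c "
from bench import manip
print(manip.sign_off())"
```

```text
the job is handed in; nothing more can be done
None
```

The job is handed in, at about 30.6 s on the robot's clock; the sign-off reported no verdict.

- **Cushions:** Three were present, in bores 0, 1 and 2. I drove each one through with the drift and all three dropped into the pan. The side view then showed all five bores clear.
- **Drift:** It stands upright on its mat. After release I measured it about 5 mm from the mat's middle, and it looked unmoved in the last top view.
- **Pan:** I lifted it on the lifter, carried it over the block and set it on the rinse stand. Before I drew the lifter out, it was about 1 mm off centre and within 0.2° of square. By eye it did not move as the lifter came out, and all three cushions are still inside.
- **Lifter:** It lies flat on the worktop, roughly 25 mm from the stand. It is clear of the pan and block.
- **Bottles:** None of the three bottles looked moved in the last views.

**Deviations:**
- The tool's tilt drifted during the work, so the pan rolled up to about 2.5° while carried. It sat level once it was down.
- I pressed the lifter onto the worktop with about 32 N for a moment, under the 40 N limit.
- The side and top cameras disagreed by 3–5 mm along y. I centred the pan using the side camera alone, and the last top view agreed by eye.

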